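# Level a beam end with pry bar and packer

## Robot

A 6-joint arm with a two-finger parallel gripper is mounted at the origin on the work surface. World frame = base frame: x ahead of the robot, y to its left, z up, the work surface at z = 0. Lengths are in mm, angles in rad, forces in N, time in s.
With the tool pointing down it reaches from about 300 to 775 mm from the base axis. Payload 14.6 kg.
Tool frame: the origin (TCP) lies between the finger pads; the fingertips stand 8 mm ahead of it and the grasp point (between the pads) lies 11 mm behind it; z points along the fingers, y is the direction in which the jaws open and shut (so a half turn about z gives the same grasp; the last joint's range is limited). The gripper opens to 94 mm and grips with 3 to 60 N. Pads are 16 mm wide; open, the fingers measure 119 mm over their backs; the gripper's body (75 mm by 177 mm) begins 78 mm behind the grasp point.
Start: joints at [-1.291, 0.3, 1.521, -0, 1.321, -0.067], TCP at [186.932, -517.248, 213.446] pointing down, gripper open.
Joint ranges: [-3.03, 3.03], [-0.79, 2.21], [0.23, 2.52], [-1.04, 4.18], [0, 3.07], [-2.55, 2.55]. Speed limits (rad/s): [2.22, 2.22, 2.57, 3.14, 3.14, 3.14].

## Interface

Orientations are given as [roll, pitch, yaw] about the fixed x, y, z axes, in that order (R = Rz(yaw) Ry(pitch) Rx(roll)).
In Python, from cell import manip gives the robot as it stands. The module is installed in compiled form; this text tells all that it offers.
- The arm moves only by the tool send_rows, never from a script. Its argument "series" is a list that holds one entry, the list of rows, each a list of 5 numbers: the opening, from 0 (shut) to 1 (fully open), then the shift along the tool's x, y, z in mm, then the turn about the tool's z in degrees. In form: [[[gripper, dx, dy, dz, roll], ...]]. A call has 1 to 10 rows; each row is the pose to reach, as a shift and turn from the pose commanded when the call began, along the tool's axes at that moment; what a row does not reach only later rows make up. A row lasts 1/10 s, in which the tool goes at most 50 mm and 8.59 degrees, less where a joint would pass 70% of its speed; a pose out of reach is approached as far as the arm can. A call with a gripper value outside its range is refused whole. The fingers move at their own pace and stop on an object; "newtons" is the grip in N (left out, the last holds). Time passes only in rows, so rows that repeat a pose let the fingers close. It gives the time, the measured TCP pose, the force and the opening at its end, in the units of the state.
- manip.read_state(): the state, without advancing time (a new reading comes with each control period).
- manip.camera(name): name is "scene" or "side" or "wrist"; returns a dict with "img" (480x640x3 uint8, red, green, blue), "vfov" (degrees; the focal length in pixels is half the picture's height over the tangent of half this angle, whatever the lens; pixels are square), "cx", "cy" (the principal point, pixels), "pose" (4x4, takes a point from camera to world coordinates); the wrist camera has in their place "T_tool_cam" (4x4, takes a point from camera to tool coordinates, whose origin is the TCP and whose axes are the flange's). Camera axes: x right, y down, z forward; pixel columns grow to the right and rows downward; lengths in mm; the calibration is good to about 2 mm. A picture is of the moment at which its call begins: read the wrist's pose just before it. There is no depth.
- manip.sign_off(): hands the job in, once; it reports no verdict.
Trained networks look in a picture, given as the dict that the camera call returned (one of the last four; its "shot" number tells which), for a name from the list of things; names that differ only in an ending like _2 or _b are one class to them, and where a whole thing is asked for, a point or a joint stands for the part that bears it (a point fixed in the world has none). Each returns a list of dicts, best first, with "conf" (0 to 1); they miss things now and then, are a little off and sometimes report something else, mostly with a low value. They report only what shows in the picture. A call takes as long as a camera call. They do not tell look-alikes from the thing itself.
- manip.find_in(target, picture): "rect" ([left, top, width, height] in pixels, round what is visible of it).
- manip.silhouettes(target, picture): "pixels" (480x640 bool, what is visible of it) and "rect" ([left, top, width, height] in pixels, round what is visible of it).
The state is a dict: "clock": time; "joints": joint angles; "qd": joint speeds; "effort": joint torques, N m; "eef_pos": TCP position; "eef_rot": TCP orientation; "wrist_force": force on the tool from outside, world axes, zero at the start; "moment": the same for the moment, N m; "finger_gap": finger opening in mm.
Only numpy, scipy, OpenCV 4.12 (cv2) and the standard library are available. Lean on these libraries where they do the work, as an engineer would, in place of code of your own. Each camera call takes 0.05 s, during which the arm holds its last target. There are 200 camera calls.

## Task

Get this steel beam level for welding: first clear every loose offcut off its top into the scrap tray, then take the pry bar from its rack, lever the beam's low end up over the fulcrum block and press the bar down into the keeper until the spring plunger snaps over it, so that you can let go. Slide the 10 mm packer squarely onto the seat under the raised beam, right up to the stop, free the bar and let the beam down on the packer, and put the bar back in its rack; leave the other tools and the spare block where they lie.

Things in the scene. Friction and masses are not known exactly. Their poses are not given: they have to be found in the camera images.
- fulcrum (a point): Fit-up stand bolted to the bench. The point: top of its fulcrum, a steel nose of radius 10 mm across the bar's way, 41.5 mm above the bench, with guide pins either side, 25 mm clear between, 25 mm taller than the nose. Stand axes (fulcrum, keeper and seat alike): x level from the fulcrum to the beam, whose end is 55 mm ahead; y level, away from the robot; z up.
- keeper (a point): Keeper fork of the stand, 115 mm behind the fulcrum (x = -115 mm), 20 mm long; slot 18 mm wide, open on top, lips flared from 80 to 94 mm above the bench. The point is where the shank's axis lies when the bar is fully down in it, 52 mm above the bench. The bar then slopes 0.03 rad down to its blade and the beam is clear of the seat by about 15 mm.
- plunger (a joint): Spring plunger in the keeper's +y cheek; its roof-shaped nose reaches into the slot just above the shank of a bar that is down. 0 = fully out, up to 0.009 m pushed back (about 4 mm as the shank rides past). Pressing the bar past it, or pulling it up again, takes about 14 to 20 N at the keeper; once past it springs out over the shank and keeps the bar down under the beam's load.
- seat (a point): Near support of the stand, 120 mm ahead of the fulcrum: the point is on its flat top (36 mm along x; y from -30 to +46 mm), 32 mm above the bench, under the beam's middle line. End stop, a U in plan: face at y = +46 mm, 7.5 mm higher, with side lips from y = +33 mm; two guide pins at y = -38 mm, as high. Lips and pins leave 57 mm for the packer.
- beam_mid (a point): Centre of the heavy rusty box-section beam, 500 x 60 x 40 mm, about 6.5 kg, lying loose along the stand's x on the seat and a far support (round nose 400 mm beyond the seat, 10 mm higher, with cheeks and an end plate): it slopes down to the seat, and is level with the packer on the seat. x along the beam away from the fulcrum, z up.
- beam_end (a point): Middle of the lower edge of the beam's end towards the fulcrum, 60 mm wide; about 31 mm above the bench at the start, with free space below it for the blade.
- bar_grip (a point): Pry bar, 0.6 kg: point on the axis in its black handle (26 x 26 mm, from 65 mm behind to 35 mm ahead of the point). x runs to the blade, z out of the blade's flat (up). Round shank 14 mm thick to 195 mm ahead, then flat blade 18 x 6 mm, centred on the axis, to 255 mm. Centre of mass 37 mm ahead. In the rack at the start.
- bar_neck (a point): Point on the bar's axis 60 mm ahead of bar_grip: the part of the shank that lies in the keeper. For levering bar_grip is 175 mm behind the fulcrum, the blade reaching 80 mm past it; the blade goes in under the beam's end with the bar sloping about 0.46 rad, handle up, the shank resting on the fulcrum.
- rack_seat (a point): Bar rack bolted to the bench: two notched posts, open on top, 14 mm thick, 50 mm behind and 120 mm ahead of the point, carry the bar level. The point is where bar_grip lies in the rack, 60 mm above the bench; x points where the blade points. Notches 31 mm wide for the handle, 17 mm for the shank, 14 mm deep with 12 mm of flare above.
- shim_mid (a point): Centre of the packer: the bright flat steel plate 130 x 45 x 10 mm (x, y, z), lying flat on the bench. (The brown block 80 x 60 x 28 mm near it is a spare, not wanted.)
- tray_in (a point): Centre of the inner floor (4 mm above the bench) of the grey open scrap tray, 150 x 120 mm outside (its x, y), walls 4 mm, rim 40 mm above the bench.
- off_square_mid (a point): Centre of an offcut of square bar, 55 x 25 x 25 mm (x, y, z), that lies on the beam. (Of the four kinds of offcut two to four are there.)
- off_round_mid (a point): Centre of an offcut of round bar standing on the beam, 30 mm diameter, 40 mm high.
- off_flat_mid (a point): Centre of an offcut of flat bar lying on the beam, 50 x 30 x 12 mm.
- off_tee_mid (a point): Point half-way up an offcut of tee section standing foot down on the beam: foot 40 x 40 x 6 mm, upright web 40 (x) x 10 (y) mm in its middle, 40 mm high over all.
- spare: Brown spare block, 80 x 60 x 28 mm, near the packer: leave it.
- tape: Tape measure, 65 mm, left of the stand: leave it.
- square: Try square lying beyond the stand: leave it.
- discs: Stack of grinding discs, 114 mm across, beyond the stand: leave it.
- hammer: Hammer beyond the stand: leave it.
- wbrush: Brush at the left: leave it.
- beam: The whole beam; its origin is at the middle of its underside, axes as beam_mid.
- bar: The whole pry bar; the same point and axes as bar_grip.
- shim: The whole packer; its origin is at the middle of its underside.
Mind the look-alikes: they are no part of the job. There is more than one size of the shim; the job needs the largest.

How it is judged (in metres and radians):
On the way, in this order (a step that is already met when the one before it is completed fails the run):
1. every offcut that is there lies in the scrap tray (x of off_square_mid in the frame of tray_in between -0.075 and 0.075 m and y of off_square_mid in the frame of tray_in between -0.06 and 0.06 m and z of each of off_square_mid, off_round_mid, off_flat_mid, off_tee_mid in the frame of tray_in below 0.055 m and x of off_round_mid in the frame of tray_in between -0.075 and 0.075 m and y of off_round_mid in the frame of tray_in between -0.06 and 0.06 m and x of off_flat_mid in the frame of tray_in between -0.075 and 0.075 m and y of off_flat_mid in the frame of tray_in between -0.06 and 0.06 m and x of off_tee_mid in the frame of tray_in between -0.075 and 0.075 m and y of off_tee_mid in the frame of tray_in between -0.06 and 0.06 m), for 0.2 s.
2. the bar is caught down in the keeper and let go, and holds the beam's end up (z of bar_neck in the frame of keeper between -0.006 and 0.005 m and y of bar_neck in the frame of keeper between -0.008 and 0.008 m and x of bar_neck in the frame of keeper between -0.02 and 0.02 m and contact force between each of the arm, the fingers and bar below 0.3 N and z of beam_end in the frame of seat above 0.0125 m), for 0.3 s.
3. with the bar still caught and the beam up, the packer lies on the seat, square and up to the stop (x of shim_mid in the frame of seat between -0.012 and 0.012 m and y of shim_mid in the frame of seat between -0.031 and -0.012 m and z of shim_mid in the frame of seat between 0.002 and 0.008 m and angle between the x axis of shim_mid and the y axis of seat, either way round below 0.15 rad and z of bar_neck in the frame of keeper between -0.006 and 0.005 m and y of bar_neck in the frame of keeper between -0.008 and 0.008 m and x of bar_neck in the frame of keeper between -0.02 and 0.02 m and z of beam_end in the frame of seat above 0.0125 m), for 0.2 s.
At the end, for the whole second after the job is handed in: Offcuts in the tray; packer on the seat within 12 mm along the beam, front within 12 mm of the stop, square to 0.15 rad; beam resting on it, level to 0.008 rad; bar at rest in its rack (22 mm lengthwise, 8 mm sideways, 6 mm high) (all of step 1 and x of shim_mid in the frame of seat between -0.012 and 0.012 m and y of shim_mid in the frame of seat between -0.031 and -0.012 m and z of shim_mid in the frame of seat between 0.002 and 0.008 m and angle between the x axis of shim_mid and the y axis of seat, either way round below 0.15 rad and x of bar_grip in the frame of rack_seat between -0.022 and 0.022 m and y of bar_grip in the frame of rack_seat between -0.008 and 0.008 m and z of bar_grip in the frame of rack_seat between -0.006 and 0.006 m and angle between the x axis of bar_grip and the x axis of rack_seat, either way round below 0.08 rad and angle between beam's own z axis and vertical below 0.008 rad and contact force between shim and beam above 5 N and linear speed of each of beam, bar below 0.02 m/s and contact force between bar and beam below 0.1 N); the robot touches nothing.
It fails at once if a bystander (spare block, tape, square, discs, hammer, wire brush) is moved more than 4 cm (distance of any of spare, tape, square, discs, hammer, wbrush from where it was at the start of the episode above 0.04 m).
Of off_square, off_round, off_flat, off_tee only 2 to 4 are there at a start; the rules pass over those that are not, and their reading is None.
At some moment in a run one of shim may be knocked a few centimetres aside while the robot is not near it.
Once in a run the grip may slacken for a moment while it holds something.
It also fails if it takes over 210 s, if anything falls off the work surface, if the arm or the gripper's body presses on something with over 40 N, if the wrist force passes 120 N, or if a joint passes its speed limit or range.

## Working session

There is one attempt and no reset: what is moved stays moved. The work goes in short steps, Python scripts to look and compute and a tool call to move; the robot and the scene stay as the last step left them, time stands still between calls to the robot, and variables do not carry over. Pictures are saved under pics/ and viewed, about 12 in all and at most 16, crops included, and the job is handed in when it is done.

Besides the shell and the picture viewer there is one more tool, called after ">>>" as name([rows], argument=value, ...), one row to a line, values as JSON. send_rows: Moves the arm, as the interface text tells. Its arguments: {"type":"object","properties":{"series":{"type":"array"},"newtons":{"type":"number"}},"required":["series"]}

```bash
mkdir -p pics; python3 - <<'E'
from cell import manip
import cv2,json
s=manip.read_state();print({k:s[k] for k in('clock','eef_pos','eef_rot','wrist_force','finger_gap')})
for n in('scene','side'):
    p=manip.camera(n);cv2.imwrite(f'pics/{n}0.png',p['img'][:,:,::-1]);print(n,p['vfov'],p['cx'],p['cy'],p['pose'].tolist() if hasattr(p['pose'],'tolist') else p['pose'])
    for t in['fulcrum','keeper','seat','beam','bar','rack_seat','shim','tray_in','off_square_mid','off_round_mid','off_flat_mid','off_tee_mid','spare']:
        print(t,[(round(d['conf'],2),[int(v) for v in d['rect']]) for d in manip.find_in(t,p)][:4])
E
```

```text
{'clock': 0.0, 'eef_pos': array([ 186.85596557, -517.00579314,  212.86882193]), 'eef_rot': array([-3.14042384e+00, -6.68266983e-05,  3.46792329e-01]), 'wrist_force': array([ 0.35551065, -0.68285608,  0.1424344 ]), 'finger_gap': 94.15990768197202}
scene 46.40531988382528 314.0358580853124 245.8112727770529 [[0.7186472779673974, 0.4541638496265099, -0.5265750540639762, 1338.962011211516], [0.6952231835570224, -0.4534497765269386, 0.5577167966024588, -768.7105282773525], [0.014519466756367313, -0.7668888432231221, -0.641615684989864, 1011.4787839295716], [0.0, 0.0, 0.0, 1.0]]
fulcrum [(0.74, [129, 224, 243, 186])]
keeper [(0.83, [127, 223, 245, 186]), (0.23, [200, 275, 36, 34])]
seat [(0.75, [126, 264, 189, 141]), (0.66, [204, 276, 32, 33]), (0.64, [127, 225, 243, 186]), (0.34, [292, 187, 72, 58])]
beam [(0.77, [130, 263, 188, 142]), (0.75, [274, 192, 83, 48]), (0.41, [128, 224, 245, 185])]
bar [(0.64, [274, 191, 88, 50])]
rack_seat [(0.43, [391, 245, 53, 35])]
shim [(0.73, [257, 222, 11, 18]), (0.58, [212, 235, 23, 21]), (0.57, [247, 247, 32, 28]), (0.56, [129, 225, 240, 187])]
tray_in
[... 730 characters left out ...]
 (0.33, [271, 269, 49, 19])]
seat [(0.87, [308, 199, 112, 246])]
beam [(0.61, [326, 251, 91, 182]), (0.51, [291, 314, 31, 32])]
bar [(0.73, [327, 205, 17, 8])]
rack_seat [(0.87, [265, 182, 30, 63]), (0.17, [334, 249, 84, 182])]
shim [(0.76, [228, 297, 33, 8]), (0.64, [230, 252, 28, 20]), (0.57, [271, 270, 50, 19]), (0.24, [226, 141, 40, 42])]
tray_in [(0.69, [272, 269, 48, 19]), (0.66, [268, 367, 74, 66]), (0.6, [295, 316, 29, 28])]
off_square_mid []
off_round_mid [(0.62, [344, 265, 7, 15])]
off_flat_mid [(0.63, [346, 290, 19, 19])]
off_tee_mid [(0.78, [368, 343, 24, 24]), (0.58, [378, 219, 40, 26]), (0.57, [309, 198, 113, 245]), (0.38, [343, 160, 37, 46])]
spare [(0.95, [292, 316, 31, 29])]
```

View pics/scene0.png

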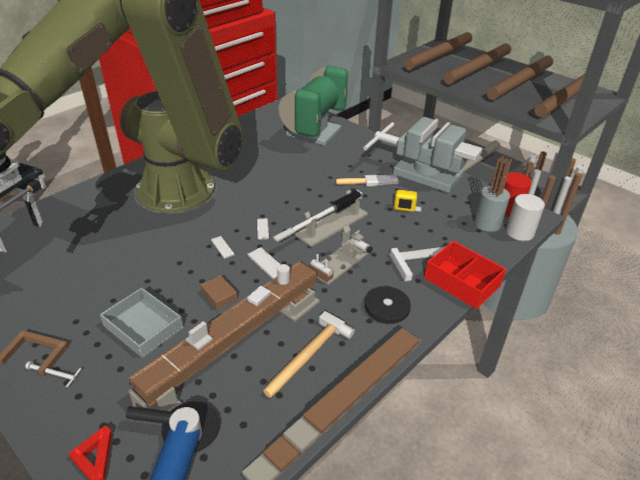

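View pics/side0.png

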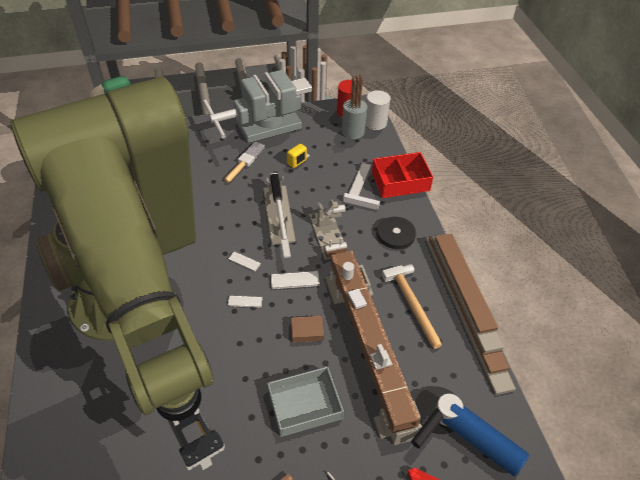

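Candidates: the three offcuts on the beam are round (scene 283,274), flat (259,295) and tee (199,335). The packer candidates are the big plate (scene 265,263 / side 295,280) and the smaller plates (222,246) and (262,228). I choose the big one and will check it up close. The brown block (219,291) is the spare.

```bash
cat > h.py <<'E'
from cell import manip
import numpy as np, cv2
from scipy.spatial.transform import Rotation as Ro
np.set_printoptions(precision=1,suppress=True)
def st():
    s=manip.read_state(); T=np.eye(4); T[:3,:3]=Ro.from_euler('xyz',s['eef_rot']).as_matrix(); T[:3,3]=s['eef_pos']; return s,T
def cam(n,save=None):
    s,T=st(); p=manip.camera(n)
    p['P']=np.array(p['pose']) if n!='wrist' else T@np.array(p['T_tool_cam'])
    p['f']=240/np.tan(np.radians(p['vfov'])/2)
    if save: cv2.imwrite(f'pics/{save}.png',p['img'][:,:,::-1])
    return p
def ray(p,uv):
    d=p['P'][:3,:3]@np.array([(uv[0]-p['cx'])/p['f'],(uv[1]-p['cy'])/p['f'],1]); return p['P'][:3,3],d/np.linalg.norm(d)
def onz(p,uv,z):
    o,d=ray(p,uv); return o+d*(z-o[2])/d[2]
def proj(p,X):
    c=np.linalg.inv(p['P'])@np.append(X,1); return np.array([p['cx']+p['f']*c[0]/c[2],p['cy']+p['f']*c[1]/c[2]])
def tri(obs):
    A=np.zeros((3,3));b=np.zeros(3)
    for p,uv in obs:
        o,d=ray(p,uv);M=np.eye(3)-np.outer(d,d);A+=M;b+=M@o
    return np.linalg.solve(A,b)
def go(x,y,z,yaw=None):
    """shift in tool axes to world TCP x,y,z with tool yaw (deg, mod 180)"""
    s,T=st(); d=T[:3,:3].T@(np.array([x,y,z])-T[:3,3]); cy=np.degrees(s['eef_rot'][2]); r=0
    if yaw is not None: r=-((yaw-cy+90)%180-90)
    print('go',np.round([*d,r],1),'now',s['eef_pos'],'yaw',round(cy,1),'j6',round(s['joints'][5],2),'t',round(s['clock'],1),'F',s['wrist_force'],'gap',round(s['finger_gap'],1))
E
python3 - <<'E'
from h import *
a=cam('scene');b=cam('side')
for n,u,v,z in[('round',(283,274),(347,272),90),('flat',(259,295),(356,299),80),('tee',(199,335),(380,355),95),('tray',(142,322),(304,401),4),('shim',(265,263),(295,280),10),('spare',(219,291),(308,329),28),
 ('handle',(350,198),(275,185),60),('blade',(277,239),(287,253),60),('beamfar',(137,390),(405,425),90),('beamnear',(310,268),(341,253),70),('sm1',(222,246),(244,262),5),('sm2',(262,228),(244,301),5)]:
    print(n,tri([(a,u),(b,v)]),onz(a,u,z),onz(b,v,z))
def up(p,x,y,w,h,k): return cv2.resize(p['img'][y:y+h,x:x+w,::-1],None,fx=k,fy=k,interpolation=cv2.INTER_CUBIC)
cv2.imwrite('pics/c1.png',np.hstack([up(a,200,180,190,150,2.1),up(b,215,165,190,150,2.1)])[:, :800])
w=cam('wrist');print(np.array(w['T_tool_cam']),w['vfov'])
E
```

```text
round [603.  -98.2  88.3] [603.5 -97.1  90. ] [ 602.3 -101.8   90. ]
flat [ 606.3 -178.8   76.9] [ 608.2 -179.3   80. ] [ 605.4 -182.4   80. ]
tee [ 616.  -355.9   91.2] [ 619.6 -359.2   95. ] [ 615.1 -356.2   95. ]
tray [ 426.2 -392.7   12.5] [ 418.5 -389.6    4. ] [ 427.  -388.7    4. ]
shim [475.  -43.2  11.6] [474. -43.  10.] [475.3 -41.1  10. ]
spare [ 476.6 -202.2   15.5] [ 486.5 -207.1   28. ] [ 474.8 -211.8   28. ]
handle [480.3 289.5  58.6] [480.1 291.8  60. ] [479.7 284.5  60. ]
blade [465.1  13.7  58.8] [468.    8.5  60. ] [465.3  17.1  60. ]
beamfar [ 626.1 -520.5   67.5] [ 643.4 -527.2   90. ] [ 620.2 -528.    90. ]
beamnear [610.7 -11.3  58.2] [619.3 -19.7  70. ] [607.6 -21.4  70. ]
sm1 [348.9 -51.1  56.9] [332.  -76.2   5. ] [347.9  54.    5. ]
sm2 [336.4  17.9 -34.6] [350.   57.1   5. ] [329.  -77.2   5. ]
[[  -0.    -1.    -0.2   70.2]
 [   1.    -0.     0.    -0.7]
 [  -0.    -0.2    1.  -170.9]
 [   0.     0.     0.     1. ]] 66.38794081456754
```

View pics/c1.png

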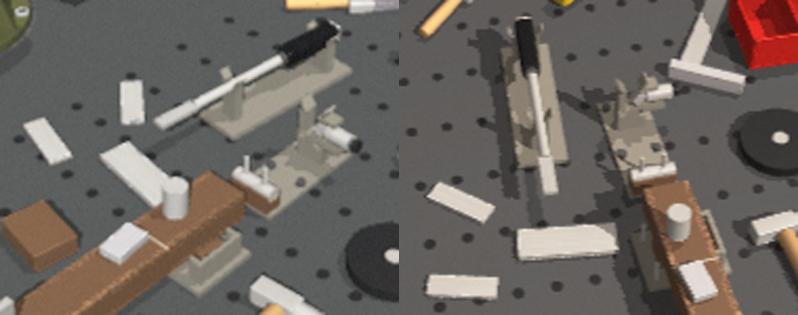

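>>> send_rows([
  [[1,503,-177,-50,-70],[1,503,-177,-50,-70],[1,503,-177,-50,-70],[1,503,-177,-50,-70],[1,503,-177,-50,-70],[1,503,-177,-50,-70],[1,503,-177,-50,-70],[1,503,-177,-50,-70],[1,503,-177,-50,-70],[1,503,-177,-50,-70]],
])

```text
clock: 2.55
eef_pos: [573.8, -200.6, 260.4]
eef_rot: [3.141, 0.0, 1.57]
wrist_force: [-0.0, -1.7, 1.2]
finger_gap: 94.2
```

>>> send_rows([
  [[1,0,0,0,0],[1,0,0,0,0],[1,0,0,0,0]],
])

```text
clock: 2.85
eef_pos: [571.7, -203.0, 260.0]
eef_rot: [-3.141, -0.0, 1.568]
wrist_force: [-0.7, -0.1, 0.5]
finger_gap: 93.8
```

```bash
python3 - <<'E'
from h import *
go(600,-180,260,90)
w=cam('wrist','w1')
for t in['beam','off_round_mid','off_flat_mid','off_tee_mid','off_square_mid','shim','seat','fulcrum','keeper']:
    print(t,[(round(d['conf'],2),[int(v) for v in d['rect']]) for d in manip.find_in(t,w)][:3])
E
```

```text
go [23.  28.2 -0.  -0.2] now [ 571.7 -203.   260. ] yaw 89.8 j6 -0.4 t 2.9 F [-0.7 -0.1  0.5] gap 93.8
beam [(0.84, [323, 14, 70, 424])]
off_round_mid [(0.7, [339, 86, 32, 43])]
off_flat_mid [(0.93, [333, 173, 38, 56]), (0.6, [334, 88, 41, 41])]
off_tee_mid [(0.67, [338, 349, 38, 58])]
off_square_mid []
shim [(0.84, [51, 73, 86, 48]), (0.67, [164, 23, 128, 64]), (0.3, [306, 60, 101, 383])]
seat [(0.74, [337, 86, 35, 43]), (0.69, [307, 59, 102, 384]), (0.46, [191, 179, 80, 62])]
fulcrum [(0.66, [335, 173, 37, 59]), (0.6, [306, 59, 102, 380])]
keeper [(0.85, [305, 56, 105, 381]), (0.43, [163, 21, 124, 63])]
```

View pics/w1.png

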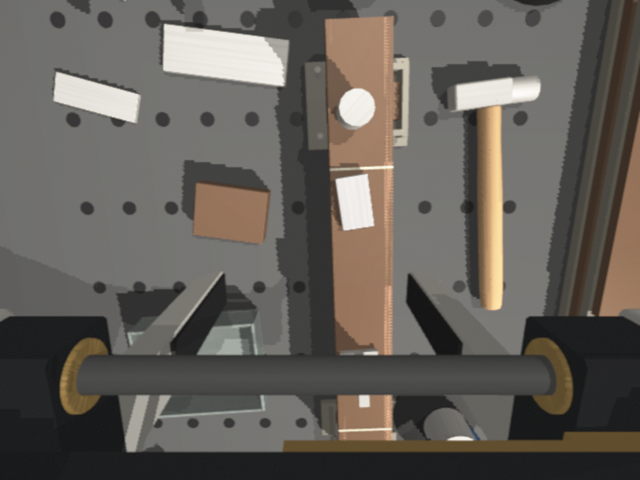

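```bash
python3 - <<'E'
from h import *
w=cam('wrist')
for n,uv,z in[('round',(357,106),114),('flat',(354,202),88),('flatL',(336,178),88),('flatL2',(343,229),88),('bnL',(327,20),71),('bnR',(393,17),71),('bm L',(332,230),76),('bm R',(393,230),76),('shim1',(163,25),10),('shim2',(290,41),10),('shim3',(283,87),10),('shim4',(162,71),10),('tray1',(263,322),40),('spare',(232,210),28)]:
    print(n,onz(w,uv,z))
for n,p in(('scene',cam('scene')),('side',cam('side'))):
  for t in('off_round_mid','off_flat_mid','off_tee_mid','tray_in'):
    print(n,t,[(round(d['conf'],2),d['rect']) for d in manip.find_in(t,p)][:2])
E
```

```text
round [605.9 -98.1 114. ]
flat [ 607.9 -180.5   88. ]
flatL [ 590.7 -158.1   88. ]
flatL2 [ 597.9 -206.4   88. ]
bnL [582.4 -22.1  71. ]
bnR [640.3 -19.9  71. ]
bm L [ 587.9 -210.    76. ]
bm R [ 648.4 -210.2   76. ]
shim1 [415.   -7.6  10. ]
shim2 [545.7 -23.   10. ]
shim3 [537.2 -67.7  10. ]
shim4 [409.4 -51.4  10. ]
tray1 [ 510.  -327.4   40. ]
spare [ 478.9 -197.5   28. ]
scene off_round_mid [(0.74, [274.1, 262.6, 16.7, 19.9])]
scene off_flat_mid [(0.58, [247.3, 284.5, 25.8, 22.0])]
scene off_tee_mid [(0.9, [185.8, 323.0, 30.9, 23.7])]
scene tray_in [(0.56, [103.3, 288.2, 79.3, 67.4])]
side off_round_mid [(0.61, [345.4, 261.9, 7.0, 18.6])]
side off_flat_mid [(0.78, [346.7, 288.8, 20.1, 21.3]), (0.5, [332.0, 247.4, 87.8, 186.5])]
side off_tee_mid [(0.62, [369.0, 340.5, 22.9, 28.7])]
side tray_in [(0.78, [269.1, 367.7, 72.7, 68.1]), (0.65, [309.1, 204.7, 111.3, 240.2])]
```

>>> send_rows([
  [[0.7,105,34,70,0],[0.7,105,34,110,0],[0.7,105,34,120,0],[0.7,105,34,150,0],[0.7,105,34,170,0],[0.7,105,34,170,0]],
])

```text
clock: 4.5
eef_pos: [605.3, -96.6, 87.1]
eef_rot: [-3.136, -0.001, 1.569]
wrist_force: [0.4, 0.5, 1.5]
finger_gap: 65.6
```

>>> send_rows([
  [[0.1,0,0,0,0],[0.1,0,0,0,0],[0.1,0,0,0,0],[0.1,0,0,0,0],[0.1,0,0,0,0],[0.1,0,0,-20,0],[0.1,0,0,-60,0]],
], newtons=30)

```text
clock: 5.2
eef_pos: [605.1, -97.0, 147.9]
eef_rot: [-3.136, -0.001, 1.568]
wrist_force: [0.2, -0.5, -1.3]
finger_gap: 29.6
```

>>> send_rows([
  [[0.1,-138,-70,0,0],[0.1,-275,-140,0,0],[0.1,-275,-140,0,0],[0.1,-275,-140,0,0],[0.1,-275,-140,0,0],[0.1,-275,-140,0,0],[0.1,-275,-140,0,0],[0.1,-275,-140,50,0],[0.1,-275,-140,100,0],[0.1,-275,-140,122,0]],
])

```text
clock: 6.2
eef_pos: [464.5, -370.2, 23.7]
eef_rot: [-3.137, -0.004, 1.568]
wrist_force: [0.1, -0.2, -2.3]
finger_gap: 29.9
```

```bash
python3 - <<'E'
from h import *
go(465,-372,26,90)
w=cam('wrist','w2')
a=cam('scene')
cv2.imwrite('pics/w2.png',np.hstack([cv2.resize(w['img'],(480,360)),cv2.resize(a['img'][250:400,60:320],(320,185),interpolation=3).repeat(1,0) if 0 else cv2.copyMakeBorder(cv2.resize(a['img'][250:410,70:230],(320,320)),0,40,0,0,0)])[:,:,::-1])
E
```

```text
go [-1.8  0.5 -2.3 -0.1] now [ 464.5 -370.2   23.7] yaw 89.9 j6 -0.73 t 6.2 F [ 0.1 -0.2 -2.3] gap 29.9
```

View pics/w2.png

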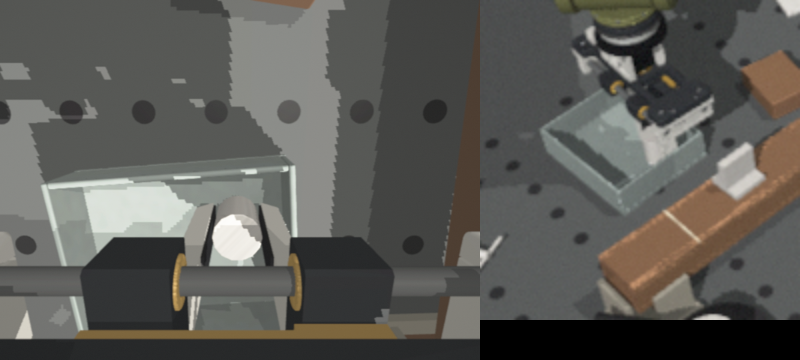

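The round is held inside the tray; the tray's back rim shows at (45–295, 165–185) in the left picture. I'll release it with a small opening.

>>> send_rows([
  [[0.38,0,-4,0,0],[0.38,0,-4,0,0],[0.38,0,-4,0,0],[0.38,0,-4,-40,0],[0.38,0,-4,-80,0],[0.7,50,40,-120,0],[0.7,100,80,-126,0],[0.7,150,120,-126,0],[0.7,186,146,-126,0],[0.7,186,146,-126,0]],
])

```text
clock: 7.3
eef_pos: [613.8, -184.4, 155.9]
eef_rot: [3.139, 0.001, 1.569]
wrist_force: [0.5, -0.7, -0.8]
finger_gap: 65.8
```

```bash
python3 - <<'E'
from h import *
w=cam('wrist')
d=manip.silhouettes('off_flat_mid',w)
for k in d[:2]:
    m=k['pixels'].astype(np.uint8);ys,xs=np.nonzero(m);r=cv2.minAreaRect(np.c_[xs,ys].astype(np.float32));b=cv2.boxPoints(r);W=[onz(w,q,88) for q in b];print(k['conf'],k['rect'],np.mean(W,0),np.array(W))
go(607.9,-180.5,150,90)
E
```

```text
0.7 [60.6, 3.3, 163.8, 85.6] [510.2 -56.1  88. ] [[453.9 -66.3  88. ]
 [464.9 -32.8  88. ]
 [564.7 -45.3  88. ]
 [557.5 -79.8  88. ]]
0.67 [278.5, 209.5, 54.5, 78.3] [ 607.7 -179.8   88. ] [[ 589.1 -156.4   88. ]
 [ 618.  -151.3   88. ]
 [ 627.2 -203.    88. ]
 [ 596.7 -208.6   88. ]]
go [ 1.3 -7.3  5.6  0.2] now [ 615.2 -181.7  155.6] yaw 90.2 j6 -0.35 t 7.4 F [ 0.6 -0.8 -0.5] gap 65.9
```

>>> send_rows([
  [[0.6,1,-8,0,-9],[0.6,1,-8,35,-9],[0.6,1,-8,69,-9],[0.6,1,-8,69,-9],[0.1,1,-8,69,-9],[0.1,1,-8,69,-9],[0.1,1,-8,69,-9],[0.1,1,-8,69,-9],[0.1,1,-8,40,-9],[0.1,1,-8,9,-9]],
])

```text
clock: 8.4
eef_pos: [603.8, -185.1, 145.0]
eef_rot: [-3.139, -0.001, 1.726]
wrist_force: [0.8, -0.1, -1.1]
finger_gap: 29.6
```

>>> send_rows([
  [[0.1,-165,-238,0,0],[0.1,-165,-238,0,0],[0.1,-165,-238,0,0],[0.1,-165,-238,0,0],[0.1,-165,-238,0,0],[0.1,-165,-238,0,0],[0.1,-165,-238,0,0],[0.1,-165,-238,50,0],[0.1,-165,-238,100,0],[0.1,-165,-238,118,0]],
])

```text
clock: 9.4
eef_pos: [393.5, -382.8, 22.7]
eef_rot: [-3.138, -0.005, 1.726]
wrist_force: [0.7, -0.2, -1.3]
finger_gap: 29.1
```

>>> send_rows([
  [[0.1,0,0,0,0],[0.4,0,0,0,0],[0.4,0,0,0,0],[0.4,0,0,0,0],[0.4,0,0,-60,0],[0.4,0,0,-110,0],[0.5,0,0,-140,0]],
])

```text
clock: 10.1
eef_pos: [395.0, -385.3, 171.1]
eef_rot: [3.14, 0.003, 1.726]
wrist_force: [0.2, -0.4, -0.8]
finger_gap: 42.7
```

```bash
python3 - <<'E'
from h import *
a=cam('scene');b=cam('side')
for n,p in(('scene',a),('side',b)):
  for t in('off_tee_mid','off_round_mid','off_flat_mid'):
    print(n,t,[(round(d['conf'],2),d['rect']) for d in manip.find_in(t,p)][:2])
m=[]
for p in(a,b):
    d=manip.silhouettes('off_tee_mid',p)
    d=[k for k in d if k['rect'][3]<40][0]; ys,xs=np.nonzero(d['pixels']);m.append((p,(xs.mean(),ys.mean())));print(m[-1][1],d['conf'],d['rect'])
print(tri(m))
go(600,-300,200,90)
E
```

```text
scene off_tee_mid [(0.55, [187.8, 323.8, 28.8, 22.1])]
scene off_round_mid [(0.72, [150.0, 312.7, 17.5, 19.0])]
scene off_flat_mid [(0.61, [127.3, 301.8, 26.4, 18.5])]
side off_tee_mid [(0.81, [370.6, 344.0, 20.9, 25.6]), (0.46, [305.9, 201.9, 116.7, 241.4])]
side off_round_mid [(0.69, [379.5, 265.5, 60.0, 83.2]), (0.55, [309.9, 381.4, 15.2, 17.2])]
side off_flat_mid [(0.62, [279.6, 393.1, 20.4, 20.1])]
(np.float64(199.49761904761905), np.float64(335.2309523809524)) 0.69 [189.9, 321.0, 24.5, 25.6]
(np.float64(380.7037037037037), np.float64(358.42424242424244)) 0.74 [371.5, 343.3, 18.9, 25.0]
[ 616.2 -358.5   87.7]
go [ 52.1 216.1 -34.    8.9] now [ 394.5 -384.8  166.1] yaw 98.9 j6 -0.99 t 10.6 F [-0.3 -0.4  0.2] gap 47.0
```

>>> send_rows([
  [[0.5,-40,50,-40,9],[0.5,-89,211,-40,9],[0.5,-89,211,-40,9],[0.5,-89,211,-40,9],[0.5,-89,211,-40,9],[0.5,-89,211,-40,9],[0.5,-89,211,-40,9],[0.5,-89,211,-40,9]],
])

```text
clock: 11.4
eef_pos: [615.9, -440.5, 207.0]
eef_rot: [-3.141, -0.0, 1.568]
wrist_force: [-0.4, 1.0, -0.1]
finger_gap: 46.7
```

```bash
python3 - <<'E'
from h import *
go(616.2,-358.5,150,90)
w=cam('wrist','w3')
print([(round(d['conf'],2),d['rect']) for d in manip.find_in('off_tee_mid',w)][:2])
print(proj(w,[616,-358,120]))
E
```

```text
go [82.   0.1 57.1 -0.2] now [ 615.9 -440.5  207. ] yaw 89.8 j6 -0.67 t 11.4 F [-0.4  1.  -0.1] gap 46.7
[(0.93, [291.7, 103.7, 51.1, 62.2]), (0.28, [280.6, 0.0, 86.9, 325.2])]
[316.1 130.7]
```

View pics/w3.png

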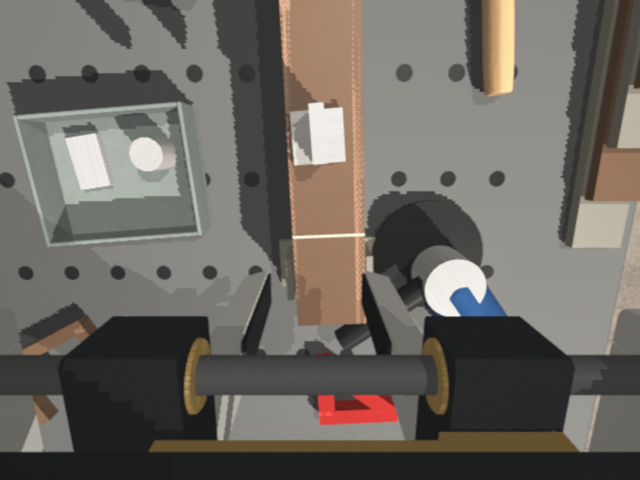

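Both offcuts are in the tray, round at (147,153) and flat at (88,160). The tee is at (317,134) with its web along the beam.

>>> send_rows([
  [[0.5,50,1,0,-3],[0.5,81,1,30,-3],[0.5,81,1,70,-3],[0.5,81,1,107,-3],[0.5,81,1,107,-3],[0.0,81,1,107,-3],[0.0,81,1,107,-3],[0.0,81,1,107,-3],[0.0,81,1,107,-3],[0.0,81,1,107,-3]],
])

```text
clock: 12.5
eef_pos: [618.2, -359.6, 100.8]
eef_rot: [3.141, 0.0, 1.621]
wrist_force: [-1.3, 0.3, 1.1]
finger_gap: 10.8
```

>>> send_rows([
  [[0.0,0,0,-40,0],[0.0,0,0,-70,0],[0.0,-65,-188,-70,0],[0.0,-65,-188,-70,0],[0.0,-65,-188,-70,0],[0.0,-65,-188,-70,0],[0.0,-65,-188,-70,0],[0.0,-65,-188,-20,0],[0.0,-65,-188,10,0]],
])

```text
clock: 13.4
eef_pos: [433.1, -433.4, 88.1]
eef_rot: [-3.141, -0.001, 1.62]
wrist_force: [0.2, -0.2, -2.2]
finger_gap: 10.1
```

```bash
python3 - <<'E'
from h import *
w=cam('wrist')
s=dict(w); T=np.eye(4);T[:3,:3]=Ro.from_euler('xyz',[-np.pi,0,1.568]).as_matrix();T[:3,3]=[615.9,-440.5,207];s['P']=T@np.array(w['T_tool_cam'])
for q in[(15,117),(180,103),(201,235),(50,245)]:print(onz(s,q,40))
go(432,-425,88)
E
```

```text
[ 352.5 -342.    40. ]
[ 498. -331.   40.]
[ 506.8 -448.7   40. ]
[ 362.2 -458.    40. ]
go [ 6.8  0.4 -4.8  0. ] now [ 431.9 -431.7   83.2] yaw 92.9 j6 -0.9 t 13.4 F [-0.9  1.2 -7.1] gap 10.0
```

>>> send_rows([
  [[0.0,6,0,20,0],[0.0,6,0,45,0],[0.0,6,0,55,0],[0.0,6,0,55,0],[0.22,6,0,55,0],[0.22,6,0,55,0],[0.22,6,0,55,0],[0.22,6,0,5,0],[0.22,6,0,-45,0],[0.4,6,0,-95,0]],
])

```text
clock: 14.45
eef_pos: [433.1, -427.6, 187.7]
eef_rot: [3.141, 0.0, 1.621]
wrist_force: [-0.4, -0.7, 0.2]
finger_gap: 25.4
```

```bash
python3 - <<'E'
from h import *
go(450,50,250,90)
a=cam('side');b=cam('scene')
m={}
for n in('off_tee_mid','off_round_mid','off_flat_mid','off_square_mid'):
    print(n,[(round(d['conf'],2),np.array(d['rect']),onz(a,(d['rect'][0]+d['rect'][2]/2,d['rect'][1]+d['rect'][3]/2),25)) for d in manip.find_in(n,a)][:2])
E
```

```text
go [476.1  40.8 -62.5   2.9] now [ 433.1 -427.6  187.7] yaw 92.9 j6 -0.89 t 14.4 F [-0.4 -0.7  0.2] gap 25.4
off_tee_mid [(0.61, array([301.5, 401.2,  15.4,  20.1]), array([ 431.5, -425.3,   25. ]))]
off_round_mid [(0.65, array([313.8, 382.6,   9.4,  15.1]), array([ 464.1, -378.9,   25. ]))]
off_flat_mid [(0.53, array([277. , 390.7,  22.4,  22.4]), array([ 388.6, -392.6,   25. ]))]
off_square_mid []
```

>>> send_rows([
  [[0.8,30,0,-82,3],[0.8,531,124,-82,3],[0.8,531,124,-82,3],[0.8,531,124,-82,3],[0.8,531,124,-82,3],[0.8,531,124,-82,3],[0.8,531,124,-82,3],[0.8,531,124,-82,3],[0.8,531,124,-82,3],[0.8,531,124,-82,3]],
])

```text
clock: 15.75
eef_pos: [515.4, 32.7, 260.7]
eef_rot: [-3.139, -0.0, 1.568]
wrist_force: [0.0, -0.6, 0.2]
finger_gap: 75.3
```

>>> send_rows([
  [[0.8,40,10,0,0],[0.8,40,10,0,0],[0.8,40,10,0,0],[0.8,40,10,0,0]],
])

```text
clock: 16.15
eef_pos: [525.6, 69.7, 261.1]
eef_rot: [-3.14, 0.0, 1.568]
wrist_force: [0.2, -1.0, -0.3]
finger_gap: 74.9
```

```bash
python3 - <<'E'
from h import *
go(530,110,270,90)
w=cam('wrist','w4'); np.save('w4P.npy',w['P'])
E
```

```text
go [40.4  4.2 -9.  -0.2] now [525.6  69.7 261.1] yaw 89.8 j6 0.07 t 16.1 F [ 0.2 -1.  -0.3] gap 74.9
```

View pics/w4.png

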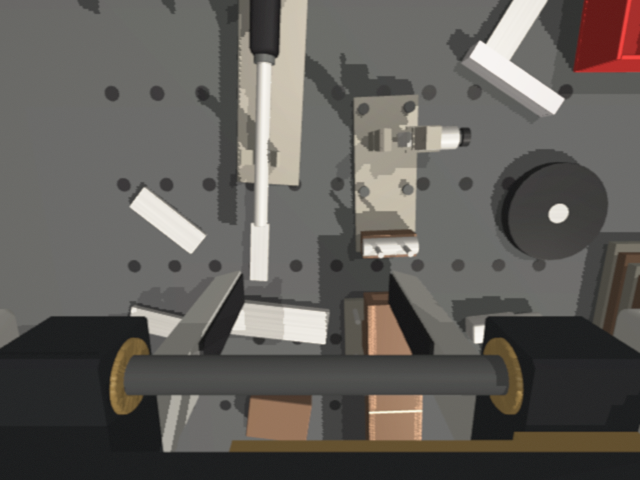

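```bash
python3 - <<'E'
import cv2
i=cv2.imread('pics/w4.png')
cv2.imwrite('pics/c2.png',cv2.resize(i[85:265,345:475],None,fx=3.3,fy=3.3,interpolation=cv2.INTER_CUBIC)[:600])
E
python3 - <<'E'
from h import *
w=cam('wrist');w['P']=np.load('w4P.npy')
for n,q,z in[('handleL',(251,54),60),('handleR',(279,54),60),('shank_start',(264,57),60),('shank_end',(260,224),60),('tip',(259,280),60),('rack front post',(264,157),60)]:print(n,onz(w,q,z))
E
```

```text
handleL [465.4 225.6  60. ]
handleR [491.4 225.5  60. ]
shank_start [477.4 223.   60. ]
shank_end [467.2  64.9  60. ]
tip [463.6   3.5  60. ]
rack front post [473.9 132.4  60. ]
```

View pics/c2.png

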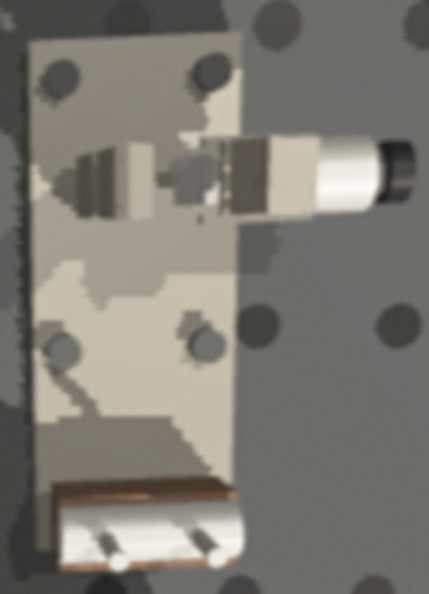

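```bash
python3 - <<'E'
from h import *
w=cam('wrist');w['P']=np.load('w4P.npy')
for n,q,z in[('pinL',(380.8,255.3),66.5),('pinR',(410.8,253.8),66.5),('keeper',(409.1,138.9),94),('plateTL',(354,98),5),('plateBL',(356,250),5),('beamL',(366,294),70),('beamR',(392,292),70),('seatL',(346,300),30)]:print(n,onz(w,q,z))
a=cam('scene');b=cam('side')
f=np.array([0,0,0])
for K in([600,42,66.5],[603,160,94]):print(proj(a,K),proj(b,K))
E
```

```text
pinL [592.2  32.6  66.5]
pinR [623.2  34.1  66.5]
keeper [608.1 148.3  94. ]
plateTL [567.1 193.7   5. ]
plateBL [573.2  21.2   5. ]
beamL [577.6  -8.9  70. ]
beamR [605.   -6.7  70. ]
seatL [560.  -32.9  30. ]
[321.3 254.1] [332.7 237. ]
[352.8 226.4] [324.3 200.1]
```

>>> send_rows([
  [[0.8,25,40,40,0],[0.8,25,80,80,0],[0.8,25,80,80,0],[0.8,25,80,80,0],[0.8,25,80,80,0]],
])

```text
clock: 16.9
eef_pos: [605.7, 95.1, 182.5]
eef_rot: [3.141, -0.0, 1.568]
wrist_force: [-0.3, 0.1, 0.8]
finger_gap: 75.4
```

```bash
python3 - <<'E'
from h import *
go(605,95,180,90)
w=cam('wrist'); np.save('w5P.npy',w['P'])
cv2.imwrite('pics/w5.png',cv2.resize(w['img'][:330,180:460,::-1],None,fx=1.8,fy=1.8,interpolation=cv2.INTER_CUBIC))
for q in[[607.7,33.4,66.5],[608.1,148.3,94],[603.6,148.3,94]]:print((proj(w,q)-[180,0])*1.8)
E
```

```text
go [-0.1 -0.7  2.5 -0.2] now [605.7  95.1 182.5] yaw 89.8 j6 0.1 t 16.9 F [-0.3  0.1  0.8] gap 75.4
[249.9 557.7]
[251.1 314. ]
[239.5 314.1]
```

View pics/w5.png

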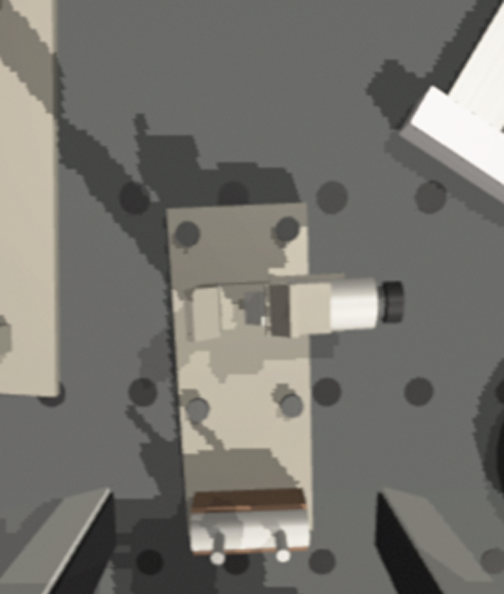

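>>> send_rows([
  [[0.6,40,-30,0,3.4],[0.6,152,-127,20,3.4],[0.6,152,-127,60,3.4],[0.6,152,-127,60,3.4],[0.6,152,-127,60,3.4],[0.6,152,-127,90,3.4],[0.6,152,-127,110,3.4],[0.6,152,-127,120,3.4],[0.6,152,-127,120,3.4]],
])

```text
clock: 17.85
eef_pos: [479.5, 247.2, 62.1]
eef_rot: [-3.141, 0.0, 1.509]
wrist_force: [0.6, 0.5, 0.4]
finger_gap: 56.3
```

```bash
python3 - <<'E'
from h import *
go(479,248,49,86.4)
a=cam('scene')
cv2.imwrite('pics/s6.png',cv2.resize(a['img'][150:290,230:430,::-1],None,fx=3,fy=3,interpolation=cv2.INTER_CUBIC))
E
```

```text
go [ 0.8 -0.5 13.1  0. ] now [479.5 247.2  62.1] yaw 86.4 j6 0.47 t 17.9 F [0.6 0.5 0.4] gap 56.3
```

View pics/s6.png

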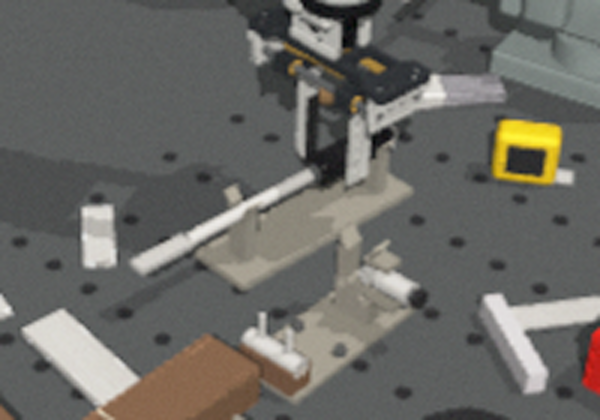

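The fingers straddle the handle, at about (345,165) in the crop. I'll go down 13, grip hard and lift.

>>> send_rows([
  [[0.6,0,0,13,0],[0.6,0,0,13,0],[0.1,0,0,13,0],[0.1,0,0,13,0],[0.1,0,0,13,0],[0.1,0,0,13,0],[0.1,0,0,13,0],[0.1,0,0,3,0],[0.1,0,0,-12,0],[0.1,0,0,-27,0]],
], newtons=60)

```text
clock: 18.9
eef_pos: [478.9, 247.5, 89.3]
eef_rot: [-3.14, 0.001, 1.509]
wrist_force: [0.8, 0.6, -5.3]
finger_gap: 25.7
```

>>> send_rows([
  [[0.1,0,0,-20,0],[0.1,0,0,-50,0],[0.1,0,0,-50,0]],
])

```text
clock: 19.2
eef_pos: [480.6, 248.3, 142.4]
eef_rot: [3.137, -0.003, 1.509]
wrist_force: [1.1, 0.5, -5.6]
finger_gap: 25.6
```

```bash
python3 - <<'E'
from h import *
go(479,248,140,86.4);print(st()[0]['moment'])
a=cam('scene')
cv2.imwrite('pics/s7.png',cv2.resize(a['img'][130:290,230:430,::-1],None,fx=3,fy=3,interpolation=cv2.INTER_CUBIC))
E
```

```text
go [-0.4 -1.6  2.4  0.1] now [480.6 248.3 142.4] yaw 86.5 j6 0.47 t 19.2 F [ 1.1  0.5 -5.6] gap 25.6
[ 0.2 -0.1 -0. ]
```

View pics/s7.png

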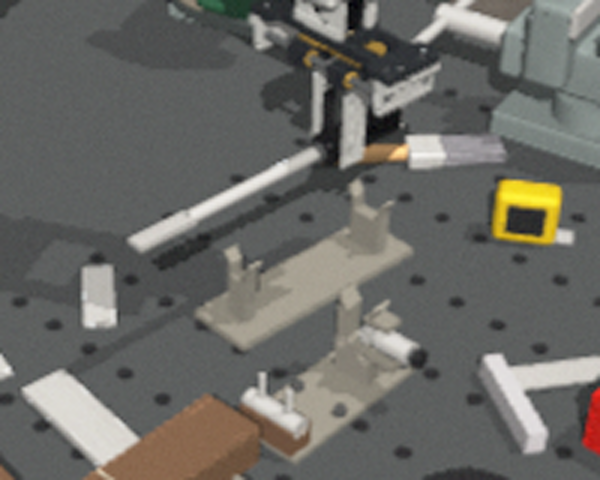

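>>> send_rows([
  [[0.1,-2,30,-15,-1],[0.1,-4,60,-15,-3],[0.1,-7,90,-15,-4.5],[0.1,-9,121,-15,-5.6],[0.1,-9,121,-15,-5.6],[0.1,-9,121,3,-5.6],[0.1,-9,121,3,-5.6]],
])

```text
clock: 19.95
eef_pos: [597.5, 230.8, 131.6]
eef_rot: [-3.135, 0.002, 1.607]
wrist_force: [-0.5, -0.1, -6.3]
finger_gap: 25.6
```

```bash
cat >> h.py <<'E'
F=np.array([607.7,33.4]);xs=np.array([0.036,-.9994]);ys=np.array([.9994,.036])
def W(x,y,z): return np.r_[F+x*xs+y*ys,z]
def barline(z0=None):
    out=[]
    for n in('scene','side'):
        p=cam(n)
        for d in manip.silhouettes('bar',p)[:2]:
            yy,xx=np.nonzero(d['pixels']); r=cv2.fitLine(np.c_[xx,yy].astype(np.float32),1,0,.01,.01).ravel()
            out.append((n,round(d['conf'],2),np.array(d['rect']),r))
    return out
E
python3 - <<'E'
from h import *
go(600.6,231.8,138,92.06)
w=cam('wrist')
# expected pixel of bar tip if level
print('tip level exp',proj(w,W(46,0,149)),'pins',proj(w,W(0,0,66.5)))
cv2.imwrite('pics/w8.png',w['img'][:,:,::-1])
E
```

```text
go [ 0.9  3.  -6.5 -0. ] now [597.5 230.8 131.6] yaw 92.1 j6 0.28 t 19.9 F [-0.5 -0.1 -6.3] gap 25.6
tip level exp [321.6 674.9] pins [320.9 492.9]
```

View pics/w8.png

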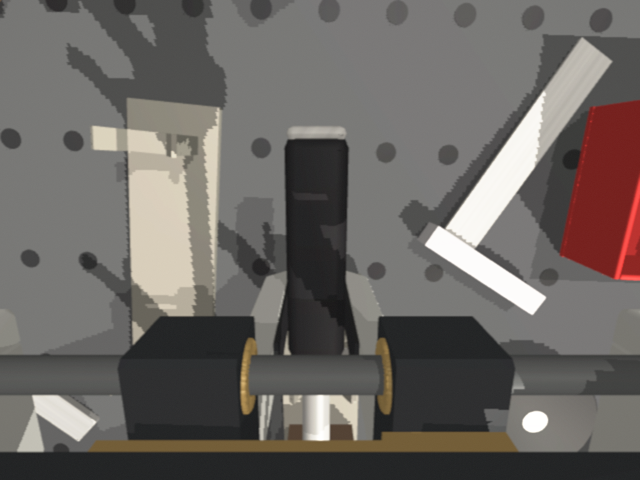

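>>> send_rows([
  [[0.1,0,3,-7,0],[0.1,0,3,-7,0],[0.1,0,3,-7,0],[0.1,0,3,-7,0]],
], newtons=14)

```text
clock: 20.4
eef_pos: [602.5, 231.4, 143.2]
eef_rot: [3.141, -0.0, 1.607]
wrist_force: [-0.1, 0.2, -6.4]
finger_gap: 26.1
```

```bash
python3 - <<'E'
from h import *
go(*W(-198.5,0,138),92.06); print(st()[0]['moment'])
for n in('scene','side'):
    p=cam(n); cv2.imwrite(f'pics/{n}9.png',p['img'][:,:,::-1])
    g=proj(p,W(-198.5,0,149)); print(n,'grasp',g,'tip level',proj(p,W(46.5,0,149)),'tip .46',proj(p,W(21,0,40)))
    for d in manip.silhouettes('bar',p)[:1]:
        yy,xx=np.nonzero(d['pixels']);print(d['conf'],d['rect'],'end px',xx[yy.argmax()],yy.max(), xx.min(),yy[xx.argmin()])
E
```

```text
go [ 0.5 -1.9  5.2  0. ] now [602.5 231.4 143.2] yaw 92.1 j6 0.27 t 20.4 F [-0.1  0.2 -6.4] gap 26.1
[ 0.1 -0.  -0. ]
scene grasp [370.9 198.2] tip level [309.3 240.6] tip .46 [315.6 268.7]
0.81 [310.9, 180.0, 76.0, 63.1] end px 311 241 310 237
side grasp [318.3 169.5] tip level [342.3 231.6] tip .46 [337.8 250.5]
0.88 [315.3, 154.3, 34.7, 76.8] end px 341 232 316 164
```

>>> send_rows([
  [[0.1,0,0,0,0],[0.1,0,0,0,0],[0.1,0,0,0,0]],
], newtons=8)

```text
clock: 20.9
eef_pos: [602.5, 231.3, 142.8]
eef_rot: [-3.142, 0.0, 1.607]
wrist_force: [0.1, -0.4, -5.4]
finger_gap: 26.2
```

```bash
cat > tip.py <<'E'
from h import *
s=st()[0];print(s['eef_pos'],s['wrist_force'],s['moment'],s['finger_gap'],s['clock'])
for n in('scene','side'):
    p=cam(n)
    for d in manip.silhouettes('bar',p)[:1]:
        yy,xx=np.nonzero(d['pixels']);print(n,d['conf'],d['rect'],'end px',xx[yy==yy.max()].mean(),yy.max())
E
python3 tip.py
```

```text
[602.5 231.3 142.8] [ 0.1 -0.4 -5.4] [ 0.  -0.1 -0. ] 26.200397906787206 20.9
scene 0.83 [315.6, 178.6, 72.9, 91.7] end px 319.5 268
side 0.91 [315.9, 146.1, 25.6, 105.2] end px 337.0 250
```

>>> send_rows([
  [[0.1,-8,-1,4,0],[0.1,-16,-1,8,0],[0.1,-24,-1,12,0],[0.1,-32,-1,16,0],[0.1,-40,-1,20,0],[0.1,-48,-1,24,0],[0.1,-55,-1,28,0],[0.1,-58,-1,30,0],[0.1,-58,-1,30,0]],
], newtons=12)

```text
clock: 22.0
eef_pos: [603.6, 172.7, 112.5]
eef_rot: [-3.141, 0.0, 1.606]
wrist_force: [1.5, -1.3, -4.7]
finger_gap: 25.7
```

```bash
python3 tip.py; python3 - <<'E'
from h import *
go(*W(-140.3,0,109),92.06)
a=cam('scene');b=cam('side')
A=cv2.resize(a['img'][140:300,270:400],(480,590),interpolation=cv2.INTER_CUBIC)
B=cv2.resize(b['img'][140:300,270:356],(317,590),interpolation=cv2.INTER_CUBIC)
cv2.imwrite('pics/c10.png',np.hstack([A,B])[:,:,::-1])
print('tip exp',proj(a,W(79,0,11)),proj(b,W(79,0,11)),'fulcrum',proj(a,W(0,0,41)),proj(b,W(0,0,41)))
E
```

```text
[603.6 172.7 112.5] [ 1.5 -1.3 -4.7] [-0.5 -0.1 -0. ] 25.690073351284145 22.0
scene 0.82 [315.1, 200.8, 57.8, 74.1] end px 317.5 271
side 0.64 [320.2, 174.1, 21.1, 79.7] end px 337.5 253
go [ 0.1 -0.9  3.9  0. ] now [603.6 173.5 112.9] yaw 92.1 j6 0.19 t 22.2 F [ 0.3 -2.  -5.8] gap 25.7
tip exp [300.2 288.3] [343.1 272.8] fulcrum [321.  264.4] [335.7 244.7]
```

View pics/c10.png

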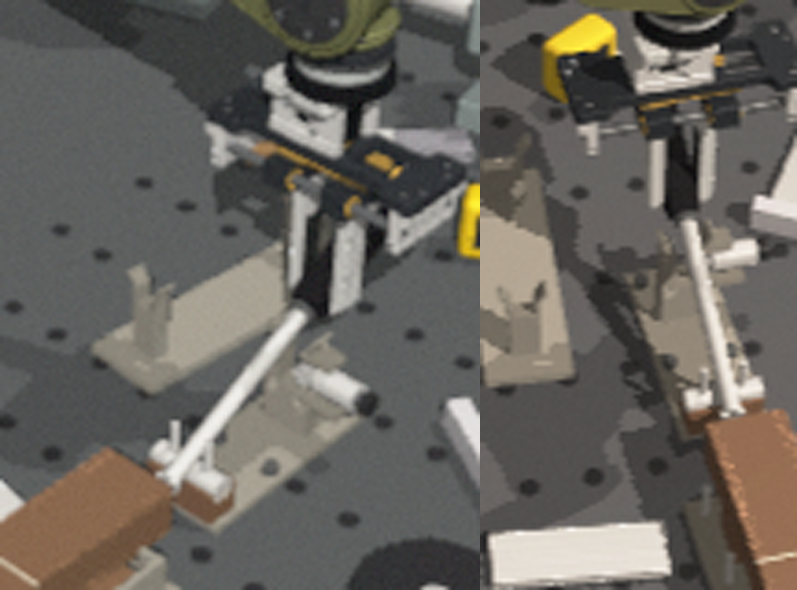

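>>> send_rows([
  [[0.1,0,0,0,0],[0.1,0,0,0,0],[0.1,5,0,9,0],[0.1,9,0,16,0],[0.1,12,0,23,0],[0.1,15,0,31,0],[0.1,18,0,39,0],[0.1,20,0,47,0],[0.1,20,0,47,0]],
], newtons=60)

```text
clock: 23.2
eef_pos: [602.5, 194.8, 66.2]
eef_rot: [-3.141, -0.001, 1.608]
wrist_force: [-8.5, 2.4, 14.4]
finger_gap: 25.5
```

```bash
python3 tip.py; python3 - <<'E'
from h import *
p=cam('scene');q=cam('side')
print('shank at keeper nominal', [proj(k,W(-115,0,65)) for k in(p,q)])
for n in ('plunger','beam'):
  print([(round(d['conf'],2),d['rect']) for d in manip.find_in(n,p)][:2])
E
```

```text
[602.5 194.8  66.2] [-8.5  2.4 14.4] [-0.1  1.4  0.1] 25.52635152056974 23.2
scene 0.77 [316.0, 208.4, 61.3, 62.8] end px 318.0 270
side 0.96 [319.7, 181.6, 21.6, 67.5] end px 338.0 250
shank at keeper nominal [array([349.5, 236.9]), array([325.2, 209.9])]
[(0.25, [316.9, 214.5, 60.1, 54.7]), (0.23, [394.3, 191.7, 23.4, 20.0])]
[(0.84, [129.0, 261.8, 187.7, 145.2])]
```

>>> send_rows([
  [[0.1,0,-2,0,0],[0.1,0,-2,0,0],[0.1,1,-2,4,0],[0.1,2,-2,8,0],[0.1,2.5,-2,12,0],[0.1,3,-2,12,0]],
])

```text
clock: 24.2
eef_pos: [600.2, 197.5, 54.2]
eef_rot: [-3.141, -0.001, 1.608]
wrist_force: [-9.1, 1.0, 8.0]
finger_gap: 25.4
```

```bash
python3 - <<'E'
from h import *
go(*W(-164.5,0,41),92.06);print(st()[0]['moment'])
E
```

```text
go [ 0.3  1.6 13.2  0.1] now [600.2 197.5  54.2] yaw 92.2 j6 0.22 t 24.2 F [-9.1  1.   8. ] gap 25.4
[-0.5  1.3  0.5]
```

>>> send_rows([
  [[0.1,0,1,3,0],[0.1,0,1,6,0],[0.1,0,1,9,0],[0.1,0,1,11,0],[0.1,0,1,11,0]],
])

```text
clock: 24.7
eef_pos: [601.1, 198.3, 43.6]
eef_rot: [-3.141, -0.002, 1.608]
wrist_force: [-11.5, 6.7, 12.2]
finger_gap: 25.5
```

```bash
python3 - <<'E'
from h import *
go(*W(-164.5,0,41),92.06);print(st()[0]['moment'])
E
python3 tip.py
```

```text
go [-0.5  0.7  2.6  0.1] now [601.1 198.3  43.6] yaw 92.2 j6 0.22 t 24.7 F [-11.5   6.7  12.2] gap 25.5
[0.7 1.8 0.2]
[601.1 198.3  43.6] [-11.5   6.7  12.2] [0.7 1.8 0.2] 25.526348272585317 24.7
scene 0.67 [316.8, 218.5, 59.3, 53.6] end px 317.5 270
side 0.6 [317.7, 190.0, 25.3, 60.7] end px 338.5 250
```

>>> send_rows([
  [[0.1,0,-1,2,0],[0.1,0,-2,4,0],[0.1,0,-3,5,0],[0.1,0,-3,6,0],[0.1,0,-3,6,0]],
])

```text
clock: 25.4
eef_pos: [601.1, 198.4, 42.6]
eef_rot: [3.134, -0.003, 1.608]
wrist_force: [-13.7, 3.5, 47.4]
finger_gap: 25.7
```

```bash
python3 - <<'E'
from h import *
go(*W(-164.5,0,41),92.06);print(st()[0]['moment'])
b=cam('side');a=cam('scene')
for n,p in(('sc',a),('si',b)):
    print([proj(p,W(*k)) for k in((-115,0,52),(-165,0,54),(55,0,46),(55,0,31),(55,0,88))])
A=cv2.resize(a['img'][180:290,290:400],(480,480),interpolation=cv2.INTER_CUBIC)
B=cv2.resize(b['img'][160:280,300:380],(320,480),interpolation=cv2.INTER_CUBIC)
cv2.imwrite('pics/c11.png',np.hstack([A,B])[:,:,::-1])
E
```

```text
go [-0.7  0.6  1.6  0.1] now [601.1 198.4  42.6] yaw 92.1 j6 0.22 t 25.4 F [-13.7   3.5  47.4] gap 25.7
[-0.1  2.4  0.3]
[array([349.2, 240.6]), array([360.7, 231.6]), array([306.7, 273.6]), array([306.6, 277.9]), array([306.8, 261.2])]
[array([325.1, 212.9]), array([320.6, 200.5]), array([341.3, 258.4]), array([341.1, 261.8]), array([342.1, 248.7])]
```

View pics/c11.png

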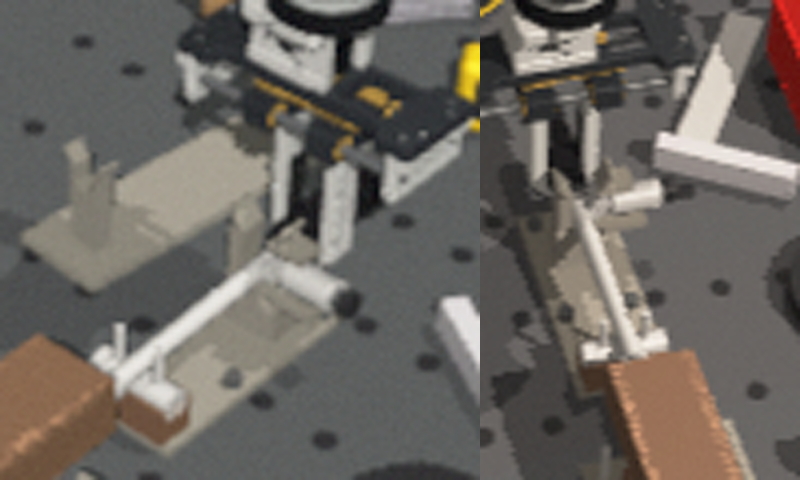

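>>> send_rows([
  [[0.1,0,2,-4,0],[0.1,0,2,-6,0],[0.1,0,2,-6,0]],
])

```text
clock: 25.8
eef_pos: [600.5, 198.3, 43.5]
eef_rot: [3.141, -0.002, 1.608]
wrist_force: [-7.7, 8.0, 8.6]
finger_gap: 25.2
```

```bash
python3 - <<'E'
from h import *
go(*W(-164.5,0,41),92.06);print(st()[0]['moment'])
E
python3 tip.py
```

```text
go [-0.5  1.3  2.5  0.1] now [600.5 198.3  43.5] yaw 92.2 j6 0.22 t 25.8 F [-7.7  8.   8.6] gap 25.2
[1.2 1.  0.5]
[600.5 198.3  43.5] [-7.7  8.   8.6] [1.2 1.  0.5] 25.241189711448584 25.8
scene 0.88 [317.0, 218.9, 60.6, 52.3] end px 318.0 269
side 0.79 [318.7, 188.7, 23.3, 63.4] end px 338.0 249
```

>>> send_rows([
  [[0.1,0,0,-2,0],[0.1,0,0,-3,0],[0.1,0,0,-3,0]],
])

```text
clock: 26.3
eef_pos: [599.4, 198.1, 44.5]
eef_rot: [-3.139, -0.002, 1.609]
wrist_force: [-5.4, 8.2, -5.0]
finger_gap: 25.5
```

>>> send_rows([
  [[0.4,0,0,0,0],[0.45,0,0,0,0],[0.45,0,0,0,0],[0.45,0,0,0,0],[0.45,0,0,-30,0],[0.45,0,0,-70,0],[0.45,0,0,-110,0],[0.45,0,0,-110,0]],
])

```text
clock: 27.1
eef_pos: [602.9, 196.8, 162.1]
eef_rot: [3.132, -0.002, 1.607]
wrist_force: [0.5, -0.3, 0.2]
finger_gap: 42.6
```

```bash
python3 tip.py;python3 - <<'E'
from h import *
a=cam('scene');b=cam('side')
A=cv2.resize(a['img'][180:290,290:400],(480,480),interpolation=cv2.INTER_CUBIC)
B=cv2.resize(b['img'][160:300,285:365],(320,560),interpolation=cv2.INTER_CUBIC)[:480]
cv2.imwrite('pics/c12.png',np.hstack([A,B])[:,:,::-1])
for n,p in(('scene',a),('side',b)):
    for d in manip.find_in('shim',p)[:4]:
        r=d['rect'];print(n,round(d['conf'],2),np.array(r),onz(p,(r[0]+r[2]/2,r[1]+r[3]/2),8))
go(470,-45,200,0)
E
```

```text
[602.9 196.8 162.1] [ 0.5 -0.3  0.2] [-0.1 -0.2  0. ] 42.60913767545102 27.1
scene 0.62 [312.8, 211.7, 65.5, 60.1] end px 318.0 270
side 0.88 [310.8, 180.7, 31.4, 67.9] end px 338.5 249
scene 0.65 [211.8 234.   26.1  26.3] [344.5 -75.8   8. ]
scene 0.64 [260.3 221.    6.4  17.3] [361.7  52.5   8. ]
scene 0.59 [237.4 252.2  37.2  30.1] [468.  -69.9   8. ]
side 0.96 [273.1 281.6  50.   17.1] [477.1 -74.8   8. ]
side 0.92 [227.4 293.7  36.   12.7] [333.1 -77.    8. ]
side 0.65 [228.8 253.   32.5  17.8] [350.7  51.4   8. ]
side 0.58 [308.7 183.7  33.9  66.6] [612.  171.2   8. ]
go [-236.3 -139.2  -44.9  -87.9] now [600.5 196.2 154.8] yaw 92.1 j6 0.22 t 27.5 F [-0.8 -0.6 -0.7] gap 41.9
```

View pics/c12.png

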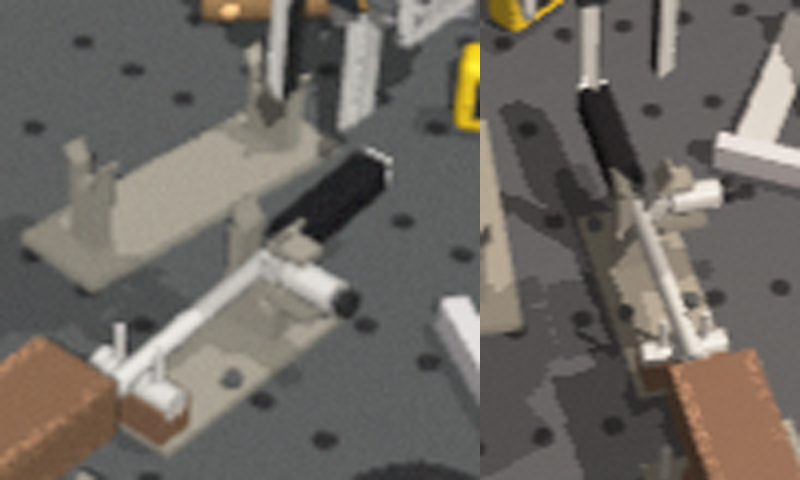

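The bar sits caught in the fork with the hand clear, shank at (265,262) in the left crop. The packer has been knocked about 30 mm and is now near (475,-73), so I'll look at it again with the wrist camera.

>>> send_rows([
  [[0.8,0,0,-45,8],[0.8,-268,-211,-45,92],[0.8,-268,-211,-45,92],[0.8,-268,-211,-45,92],[0.8,-268,-211,-45,92],[0.8,-268,-211,-45,92],[0.8,-268,-211,-45,92],[0.8,-268,-211,-45,92],[0.8,-268,-211,-45,92],[0.8,-268,-211,-45,92]],
])

```text
clock: 28.5
eef_pos: [399.0, -80.1, 200.9]
eef_rot: [3.142, -0.0, 0.109]
wrist_force: [-0.2, -0.1, 0.3]
finger_gap: 75.2
```

>>> send_rows([
  [[0.8,0,0,0,-9],[0.8,0,0,0,-9],[0.8,0,0,0,-9],[0.8,0,0,0,-9]],
])

```text
clock: 28.9
eef_pos: [399.6, -79.1, 200.7]
eef_rot: [-3.141, 0.0, 0.273]
wrist_force: [-0.3, -0.4, 0.3]
finger_gap: 74.7
```

```bash
cat > sh.py <<'E'
from h import *
go(400,-80,200,0)
w=cam('wrist');cv2.imwrite('pics/w13.png',w['img'][:,:,::-1])
for d in manip.silhouettes('shim',w)[:4]:
    yy,xx=np.nonzero(d['pixels']);b=cv2.boxPoints(cv2.minAreaRect(np.c_[xx,yy].astype(np.float32)))
    Wd=np.array([onz(w,q,10) for q in b])[:,:2]; e=[np.linalg.norm(Wd[i]-Wd[i-1]) for i in range(4)]
    i=int(np.argmax(e)); v=Wd[i]-Wd[i-1]; print(round(d['conf'],2),np.array(d['rect']),'c',Wd.mean(0),'len',np.round(sorted(e),1),'ang',round(np.degrees(np.arctan2(v[1],v[0]))%180,1))
E
python3 sh.py
```

```text
go [ 0.2  1.   0.7 15.6] now [399.6 -79.1 200.7] yaw 15.6 j6 1.01 t 28.9 F [-0.3 -0.4  0.3] gap 74.7
0.71 [282.8  65.8  97.4 149.1] c [474.1 -71.9] len [ 45.5  49.5 130.3 131.8] ang 174.1
0.66 [266.9 239.3  62.   78. ] c [333.5 -76.8] len [31.4 33.  88.2 89.3] ang 166.3
0.64 [135.3 196.   83.5  69.8] c [351.4  56.3] len [31.4 32.6 89.7 91.4] ang 140.1
0.57 [351.8   1.7 288.2  81. ] c [ 599.6 -189.2] len [ 65.7  67.3 251.5 264.1] ang 105.6
```

>>> send_rows([
  [[0.78,20,-3,40,8],[0.78,32,-3,80,16],[0.78,32,-3,120,21.5],[0.78,32,-3,150,21.5],[0.78,32,-3,170,21.5],[0.78,32,-3,180,21.5],[0.78,32,-3,180,21.5]],
])

```text
clock: 29.7
eef_pos: [429.2, -67.5, 20.2]
eef_rot: [-3.141, 0.002, -0.101]
wrist_force: [-0.2, 0.7, -0.7]
finger_gap: 73.3
```

```bash
sed -i 's/^go(.*/go(429.2,-67.4,11,-5.9)/' sh.py; python3 sh.py
```

```text
go [ 0.  -0.1  9.2  0.1] now [429.2 -67.5  20.2] yaw -5.8 j6 1.43 t 29.7 F [-0.2  0.7 -0.7] gap 73.3
0.93 [268.6  54.6 102.9 268. ] c [473.9 -71.9] len [ 43.9  52.3 129.4 129.5] ang 175.2
0.69 [  0.    0.5 369.4  21. ] c [563.1 -22.7] len [  8.2   8.4 161.  163. ] ang 84.2
0.65 [318.  392.8  62.5  46.9] c [346.5 -79.5] len [29.9 29.9 35.3 36.5] ang 84.1
```

>>> send_rows([
  [[0.78,0,0,5,0],[0.78,0,0,9.5,0],[0.78,0,0,9.5,0],[0.2,0,0,9.5,0],[0.2,0,0,9.5,0],[0.2,0,0,9.5,0],[0.2,0,0,9.5,0],[0.2,0,0,9.5,0]],
], newtons=60)

```text
clock: 30.6
eef_pos: [429.6, -67.6, 11.5]
eef_rot: [3.142, -0.0, -0.101]
wrist_force: [-0.5, 0.2, 1.6]
finger_gap: 43.8
```

>>> send_rows([
  [[0.2,0,0,-8,0],[0.2,0,0,-20,0],[0.2,0,0,-32,0],[0.2,0,0,-40,0]],
])

```text
clock: 31.0
eef_pos: [429.9, -67.7, 52.9]
eef_rot: [3.141, -0.001, -0.101]
wrist_force: [-0.0, -0.9, -3.6]
finger_gap: 44.3
```

```bash
sed -i 's/^go(.*/go(*W(120,-105,45),2.06);print(st()[0]["moment"])/;s/onz(w,q,10)/onz(w,q,st()[0]["eef_pos"][2]+1)/' sh.py; python3 sh.py
```

```text
go [79.  14.7  8.  -7.8] now [429.9 -67.7  52.9] yaw -5.8 j6 1.43 t 31.0 F [-0.  -0.9 -3.6] gap 44.3
[0.  0.2 0. ]
0.62 [312.4 335.7  56.7 104.6] c [372.7 -76.9] len [23.7 25.6 65.1 65.7] ang 166.8
0.6 [265.8  54.2 104.8 275.4] c [474.5 -72.5] len [ 42.9  51.3 126.6 126.7] ang 176.1
0.26 [473.6  90.  161.7 156.2] c [ 478.6 -180.6] len [61.5 68.6 73.3 75.3] ang 176.9
```

>>> send_rows([
  [[0.2,10,8,0,-4],[0.2,20,15,0,-7.9],[0.2,29,21.5,3,-7.9],[0.2,29,21.5,6,-7.9],[0.2,29,21.5,6,-7.9]],
])

```text
clock: 31.6
eef_pos: [455.5, -91.7, 44.5]
eef_rot: [-3.141, 0.002, 0.035]
wrist_force: [-1.6, -0.1, -3.0]
finger_gap: 44.0
```

```bash
python3 - <<'E'
from h import *
go(*W(120,-155,46),2.06)
w=cam('wrist')
cv2.imwrite('pics/w14.png',cv2.resize(w['img'][:330,150:500,::-1],None,fx=1.7,fy=1.7,interpolation=cv2.INTER_CUBIC))
f=lambda q:(proj(w,q)-[150,0])*1.7
for n,q in[('pin-',W(120-31.5,-38,39.5)),('pin+',W(120+31.5,-38,39.5)),('seat TL',W(102,-30,32)),('shim front mid',W(120,-45,44)),('beam edge',W(120,-30,87)),('beam end corner bot',W(55,-30,46)),('beam end top',W(55,-30,86))]:print(n,f(q))
E
```

```text
go [ 1.6  0.4 -1.5 -0. ] now [455.5 -91.7  44.5] yaw 2.0 j6 1.26 t 31.6 F [-1.6 -0.1 -3. ] gap 44.0
pin- [161.4  56. ]
pin+ [409.1  55.5]
seat TL [216.6  30.8]
shim front mid [285.4  81.3]
beam edge [286.6 -75.8]
beam end corner bot [15.8 11.2]
beam end top [-76.7 -72.4]
```

View pics/w14.png

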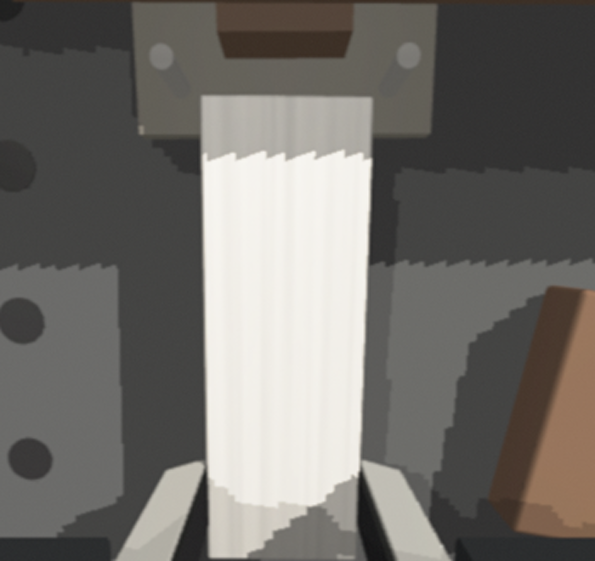

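```bash
python3 - <<'E'
from h import *
from scipy.optimize import least_squares
w=cam('wrist');s,T=st();print(s['eef_pos'])
ob=np.array([[201,96],[373,97]])/1.7+[150,0]
# edges at row 460
e=np.array([206.5,361.5])/1.7+150; er=460/1.7
def res(p):
    yf,zt,pit,cx=p
    r=[]
    for sx,o in((-22.5,ob[0]),(22.5,ob[1])): r+=list(proj(w,W(cx+sx,yf,zt))-o)
    for sx,o in((-22.5,e[0]),(22.5,e[1])):
        # point on edge at row er
        L=np.linspace(40,130,91);P=np.array([proj(w,W(cx+sx,yf-l*np.cos(pit),zt+l*np.sin(pit))) for l in L])
        r.append(np.interp(er,P[:,1],P[:,0])-o)
    return r
q=least_squares(res,[-49,42,0.03,120]);print(q.x,q.cost,'rear top z at fingers',q.x[1]+85*np.sin(q.x[2]))
E
```

```text
[455.7 -91.6  45. ]
[-46.9  37.5   0.1 119.9] 1.6721839510406191 rear top z at fingers 42.67264890103546
```

The packer is centred between the guide pins at (161,56) and (408,56), but its front droops about 5 mm. I'll go in high, let it down onto the seat so it levels, then slide it home.

>>> send_rows([
  [[0.2,0,0,-7,0],[0.2,0,0,-7,0],[0.2,10,0,-7,0],[0.2,20,0,-7,0],[0.2,30,0,-7,0],[0.2,30,0,-4,0],[0.2,30,0,-1,0],[0.2,30,0,1,0],[0.2,30,0,1,0]],
])

```text
clock: 32.6
eef_pos: [486.4, -90.6, 43.8]
eef_rot: [-3.141, 0.001, 0.037]
wrist_force: [-0.5, 0.1, -2.8]
finger_gap: 44.2
```

```bash
python3 - <<'E'
from h import *
go(*W(120,-64,43.5),2.06);print(st()[0]['moment'])
E
```

```text
go [61.7  0.5  0.3  0.1] now [486.4 -90.6  43.8] yaw 2.1 j6 1.28 t 32.6 F [-0.5  0.1 -2.8] gap 44.2
[0.  0.2 0. ]
```

>>> send_rows([
  [[0.2,10,0,0,0],[0.2,20,0,0,0],[0.2,30,0,0,0],[0.2,40,0,0,0],[0.2,48,0,0,0],[0.2,52,0,0,0]],
])

```text
clock: 33.2
eef_pos: [539.0, -88.8, 44.3]
eef_rot: [3.142, -0.0, 0.037]
wrist_force: [-0.6, -0.7, -3.0]
finger_gap: 44.2
```

>>> send_rows([
  [[0.2,2,0,0,0],[0.2,4,0,0,0],[0.2,6,0,0,0],[0.2,8,0,0,0]],
])

```text
clock: 33.6
eef_pos: [546.2, -88.6, 44.4]
eef_rot: [3.142, 0.0, 0.037]
wrist_force: [-0.4, -0.5, -2.8]
finger_gap: 44.2
```

>>> send_rows([
  [[0.2,1,0,0,0],[0.2,2,0,0,0],[0.2,3,0,0,0],[0.2,4,0,0,0]],
])

```text
clock: 34.0
eef_pos: [548.6, -88.5, 43.7]
eef_rot: [-3.141, 0.004, 0.037]
wrist_force: [-12.4, -2.7, -1.3]
finger_gap: 43.9
```

>>> send_rows([
  [[0.2,-1,0,1,0],[0.2,-1,0,1,0],[0.65,-1,0,1,0],[0.65,-1,0,1,0],[0.65,-1,0,1,0],[0.65,-1,0,1,0],[0.65,-60,0,0,0],[0.65,-110,0,0,0],[0.65,-110,0,-60,0],[0.65,-110,0,-110,0]],
])

```text
clock: 35.0
eef_pos: [438.1, -92.2, 144.1]
eef_rot: [-3.14, 0.004, 0.036]
wrist_force: [1.0, -0.6, 0.4]
finger_gap: 61.4
```

```bash
python3 - <<'E'
from h import *
go(*W(120,-190,160),2.06)
w=cam('wrist')
cv2.imwrite('pics/w15.png',w['img'][:,:,::-1])
np.save('w15P.npy',w['P']);
for d in manip.silhouettes('shim',w)[:3]:
    yy,xx=np.nonzero(d['pixels']);b=cv2.boxPoints(cv2.minAreaRect(np.c_[xx,yy].astype(np.float32)))
    Wd=np.array([onz(w,q,42) for q in b])[:,:2]-F; print(round(d['conf'],2),np.array(d['rect']));print(np.c_[Wd@xs,Wd@ys])
E
python3 tip.py
```

```text
go [-16.    0.6 -15.9   0. ] now [438.1 -92.2 144.1] yaw 2.1 j6 1.25 t 35.0 F [ 1.  -0.6  0.4] gap 61.4
0.95 [282.6  10.3  70.7 109.3]
[[ 97.8 -16. ]
 [141.4 -16.1]
 [143.  -84.1]
 [ 96.3 -84.1]]
0.78 [132.7 276.5  58.3  38. ]
[[ -30.2 -233.8]
 [   3.6 -198.6]
 [  21.7 -217.6]
 [ -12.1 -254.1]]
0.63 [275.3 292.9  48.3  64.1]
[[  84.  -269.7]
 [ 101.9 -214.9]
 [ 127.  -224. ]
 [ 110.2 -279.6]]
[442.8 -93.3 149.8] [ 0.1 -0.9 -1.1] [-0.  0. -0.] 61.10845158410888 35.1
scene 0.79 [316.9, 210.7, 62.0, 59.4] end px 318.5 268
side 0.69 [310.0, 179.2, 31.9, 71.6] end px 338.5 249
```

>>> send_rows([
  [[0.5,0,-40,-25,-8],[0.5,171,-284,-25,-90],[0.5,171,-284,-25,-90],[0.5,171,-284,-25,-90],[0.5,171,-284,-25,-90],[0.5,171,-284,-25,-90],[0.5,171,-284,-25,-90],[0.5,171,-284,-25,-90],[0.5,171,-284,-25,-90],[0.5,171,-284,-25,-90]],
])

```text
clock: 36.3
eef_pos: [600.5, 198.0, 166.3]
eef_rot: [-3.138, 0.001, 1.534]
wrist_force: [0.3, -0.5, 0.2]
finger_gap: 46.7
```

>>> send_rows([
  [[0.5,0,0,0,-9],[0.5,0,0,0,-9],[0.5,0,0,0,-9]],
])

```text
clock: 36.6
eef_pos: [600.7, 197.6, 167.5]
eef_rot: [-3.14, 0.0, 1.68]
wrist_force: [0.2, 0.7, 0.5]
finger_gap: 47.0
```

```bash
python3 - <<'E'
from h import *
go(600.5,198.1,110,92.1)
E
```

```text
go [ 0.6 -0.  57.5  4.1] now [600.7 197.6 167.5] yaw 96.2 j6 0.15 t 36.6 F [0.2 0.7 0.5] gap 47.0
```

>>> send_rows([
  [[0.5,0,0,30,4.1],[0.5,0,0,60,4.1],[0.5,0,0,90,4.1],[0.5,0,0,110,4.1],[0.5,0,0,123,4.1],[0.5,0,0,123,4.1],[0.1,0,0,123,4.1],[0.1,0,0,123,4.1],[0.1,0,0,123,4.1],[0.1,0,0,123,4.1]],
], newtons=60)

```text
clock: 37.6
eef_pos: [600.1, 197.9, 46.4]
eef_rot: [-3.14, -0.0, 1.612]
wrist_force: [-8.9, 0.6, 3.1]
finger_gap: 25.6
```

>>> send_rows([
  [[0.1,0,0,-3,0],[0.1,0,0,-6,0],[0.1,0,0,-9,0],[0.1,0,0,-12,0],[0.1,0,0,-12,0]],
])

```text
clock: 38.1
eef_pos: [600.0, 196.7, 58.2]
eef_rot: [-3.139, 0.001, 1.612]
wrist_force: [-9.1, -8.1, 4.1]
finger_gap: 25.8
```

>>> send_rows([
  [[0.1,-1,0,-4,0],[0.1,-2,0,-8,0],[0.1,-3,0,-12,0],[0.1,-4,0,-16,0],[0.1,-4,0,-16,0]],
])

```text
clock: 38.6
eef_pos: [601.3, 193.6, 74.2]
eef_rot: [3.141, -0.0, 1.612]
wrist_force: [0.3, 0.3, -7.4]
finger_gap: 25.7
```

```bash
python3 tip.py
```

```text
[601.3 193.6  74.2] [ 0.3  0.3 -7.4] [ 0.5 -0.1  0.1] 25.681237100880534 38.6
scene 0.93 [314.3, 208.2, 62.0, 62.3] end px 318.0 269
side 0.82 [318.1, 182.2, 24.7, 70.1] end px 338.0 250
```

>>> send_rows([
  [[0.1,0,0,0,0],[0.1,-2,0,-6,0],[0.1,-5,0,-12,0],[0.1,-8,0,-18,0],[0.1,-11,0,-24,0],[0.1,-14,0,-30,0],[0.1,-14,0,-30,0]],
], newtons=10)

```text
clock: 39.5
eef_pos: [602.2, 179.2, 105.0]
eef_rot: [3.14, -0.0, 1.612]
wrist_force: [-0.1, -0.2, -4.8]
finger_gap: 25.8
```

>>> send_rows([
  [[0.1,10,0,-5,0],[0.1,20,0,-10,0],[0.1,30,0,-15,0],[0.1,40,0,-20,0],[0.1,50,0,-25,0],[0.1,60,0,-30,0],[0.1,60,0,-30,0]],
])

```text
clock: 40.2
eef_pos: [599.2, 241.2, 134.6]
eef_rot: [3.14, -0.001, 1.614]
wrist_force: [-0.2, -0.1, -5.7]
finger_gap: 25.9
```

```bash
python3 tip.py; python3 - <<'E'
from h import *
a=cam('scene');b=cam('side')
for th in(.1,.2,.3,.4,.46,.5):
    g=np.array([-203.,149]);t=g+245*np.array([np.cos(th),-np.sin(th)]);print(th,proj(a,W(t[0],0,t[1])),proj(b,W(t[0],0,t[1])))
go(*W(-203,0,140))
E
```

```text
[599.2 241.2 134.6] [-0.2 -0.1 -5.7] [ 0.1 -0.1  0.1] 25.94360707622674 40.2
scene 0.63 [317.3, 178.1, 73.8, 92.0] end px 320.5 269
side 0.96 [314.1, 154.3, 27.3, 96.8] end px 337.0 249
0.1 [310.8 247.2] [341.3 236.1]
0.2 [311.7 254. ] [340.4 240.9]
0.3 [313.2 259.9] [339.4 244.8]
0.4 [315.2 265.1] [338.2 247.9]
0.46 [316.7 267.8] [337.4 249.2]
0.5 [317.8 269.4] [336.8 250. ]
go [-2.9  1.1 -6.5  0. ] now [599.2 239.1 133.5] yaw 92.3 j6 0.28 t 40.5 F [ 0.4 -0.5 -6.3] gap 26.3
```

>>> send_rows([
  [[0.1,3,0,6,0],[0.1,6,0,12,0],[0.1,9,0,18,0],[0.1,9,0,18,0]],
])

```text
clock: 40.9
eef_pos: [598.3, 248.9, 114.4]
eef_rot: [-3.14, 0.0, 1.613]
wrist_force: [0.5, 0.6, -5.2]
finger_gap: 26.0
```

>>> send_rows([
  [[0.1,0,0,0,0],[0.1,0,0,0,0],[0.1,0,0,0,0],[0.1,0,0,-40,0],[0.1,0,0,-80,0],[0.1,0,0,-80,0]],
], newtons=60)

```text
clock: 41.5
eef_pos: [600.7, 249.3, 202.4]
eef_rot: [3.132, -0.003, 1.612]
wrist_force: [0.4, -0.0, -5.1]
finger_gap: 25.8
```

```bash
python3 tip.py; python3 - <<'E'
from h import *
a=cam('scene');b=cam('side');s,T=st();g=s['eef_pos']+[0,0,11]
for th in(.2,.3,.4,.5):
    t=g+245*np.r_[xs*np.cos(th),-np.sin(th)];print(th,proj(a,t),proj(b,t))
go(479,247.5,200,86.4)
E
```

```text
[600.7 249.3 202.4] [ 0.4 -0.  -5.1] [ 0.1 -0.2  0. ] 25.777985029814435 41.5
scene 0.76 [316.3, 156.9, 81.3, 88.3] end px 321.5 243
side 0.83 [313.0, 138.0, 27.5, 93.3] end px 338.0 231
0.2 [314.8 234. ] [339.5 224. ]
0.3 [316.2 240.3] [338.5 228.2]
0.4 [318.3 245.9] [337.2 231.6]
0.5 [320.9 250.5] [335.8 234. ]
go [   4.  -119.2   -5.8    6. ] now [598.2 248.4 193.8] yaw 92.4 j6 0.3 t 41.8 F [ 0.2  0.9 -5.7] gap 25.4
```

>>> send_rows([
  [[0.1,-1,-30,0,1.5],[0.1,-2,-60,0,3],[0.1,-3,-90,0,4.5],[0.1,-4,-121,0,5.9],[0.1,-4,-121,0,5.9],[0.1,-4,-121,20,5.9],[0.1,-4,-121,40,5.9],[0.1,-4,-121,55,5.9],[0.1,-4,-121,55,5.9]],
])

```text
clock: 42.7
eef_pos: [477.2, 239.1, 138.2]
eef_rot: [-3.138, 0.002, 1.509]
wrist_force: [-0.6, -0.8, -6.2]
finger_gap: 25.5
```

```bash
python3 tip.py; python3 - <<'E'
from h import *
a=cam('scene');b=cam('side');s,T=st();g=s['eef_pos']+[0,0,11]
for th in(.3,.36,.4,.5):
    t=g+245*np.r_[-.063*np.cos(th),-.998*np.cos(th),-np.sin(th)];print(th,proj(a,t),proj(b,t))
go(478.6,240.5,130,86.4)
E
```

```text
[477.2 239.1 138.2] [-0.6 -0.8 -6.2] [ 0.1 -0.   0. ] 25.527858436474137 42.7
scene 0.68 [274.1, 163.0, 86.6, 77.4] end px 278.0 239
side 0.59 [273.6, 148.6, 18.4, 107.1] end px 286.5 255
0.3 [275.  232.8] [287.  251.5]
0.36 [276.6 236.1] [286.9 253.4]
0.4 [277.7 238.2] [286.8 254.4]
0.5 [280.9 242.8] [286.5 256.5]
go [ 0.8  0.1 11.5  0.1] now [478.5 239.7 141.5] yaw 86.5 j6 0.46 t 43.0 F [-0.6  0.2 -5.2] gap 25.8
```

>>> send_rows([
  [[0.1,0,0,15,0],[0.1,0,0,30,0],[0.1,0,0,44,0],[0.1,0,0,44,0]],
])

```text
clock: 43.4
eef_pos: [477.4, 239.3, 95.3]
eef_rot: [-3.139, 0.001, 1.509]
wrist_force: [0.1, -1.0, -7.1]
finger_gap: 26.0
```

>>> send_rows([
  [[0.1,0,0,0,0],[0.1,0,0,0,0],[0.1,0,0,0,0],[0.1,1,0,7,0],[0.1,3,0,14,0],[0.1,4,0,21,0],[0.1,6,0,28,0],[0.1,7,0,34,0],[0.1,7,0,34,0]],
], newtons=12)

```text
clock: 44.3
eef_pos: [478.1, 246.5, 61.7]
eef_rot: [-3.14, 0.001, 1.509]
wrist_force: [-0.4, -0.3, -4.4]
finger_gap: 26.3
```

```bash
python3 tip.py; python3 - <<'E'
from h import *
a=cam('scene');b=cam('side');s,T=st();g=s['eef_pos']+[0,0,11]
for th in(-.05,0,.05,.1,.2):
    t=g+245*np.r_[-.063*np.cos(th),-.998*np.cos(th),-np.sin(th)];print(th,proj(a,t),proj(b,t))
go(479,247.5,49,86.4)
E
```

```text
[478.1 246.5  61.7] [-0.4 -0.3 -4.4] [ 0.1 -0.1  0. ] 26.30273017148692 44.3
scene 0.92 [272.3, 189.3, 87.9, 55.5] end px 276.5 243
side 0.95 [272.9, 174.2, 17.8, 87.0] end px 287.0 260
-0.05 [273.8 231.6] [287.1 251.2]
0 [273.8 235.2] [287.2 254.1]
0.05 [274.1 238.7] [287.2 256.8]
0.1 [274.5 242.1] [287.3 259.4]
0.2 [275.8 248.4] [287.3 263.8]
go [ 0.9  0.4 14.   0.1] now [478.6 246.6  63. ] yaw 86.5 j6 0.47 t 44.6 F [-0.3  0.4 -5.6] gap 25.8
```

>>> send_rows([
  [[0.1,0,0,5,0],[0.1,1,0,10,0],[0.1,1,0,13,0],[0.1,1,0,13,0]],
])

```text
clock: 45.0
eef_pos: [479.0, 248.1, 50.6]
eef_rot: [3.14, -0.001, 1.509]
wrist_force: [-3.5, 1.1, 8.2]
finger_gap: 25.5
```

```bash
python3 tip.py
```

```text
[479.  248.1  50.6] [-3.5  1.1  8.2] [ 0.2  0.7 -0.1] 25.50852596755991 45.0
scene 0.59 [274.4, 192.2, 83.1, 50.2] end px 276.0 240
side 0.89 [273.6, 176.5, 15.7, 83.3] end px 287.0 257
```

>>> send_rows([
  [[0.5,0,0,0,0],[0.55,0,0,0,0],[0.55,0,0,0,0],[0.55,0,0,0,0],[0.55,0,0,-40,0],[0.55,-40,0,-90,0],[0.55,-120,0,-140,0],[0.55,-150,0,-200,0],[0.55,-150,0,-200,0],[0.55,-150,0,-200,0]],
])

```text
clock: 46.2
eef_pos: [469.9, 95.8, 253.4]
eef_rot: [3.137, -0.001, 1.508]
wrist_force: [-0.3, -0.5, -0.7]
finger_gap: 51.9
```

```bash
python3 tip.py; python3 - <<'E'
from h import *
w=cam('wrist');cv2.imwrite('pics/w20.png',w['img'][:,:,::-1])
for t,z in(('bar',60),('shim',42)):
  for d in manip.silhouettes(t,w)[:2]:
    yy,xx=np.nonzero(d['pixels']);b=cv2.boxPoints(cv2.minAreaRect(np.c_[xx,yy].astype(np.float32)))
    print(t,round(d['conf'],2),np.array(d['rect']));print(np.array([onz(w,q,z) for q in b])[:,:2])
a=cam('side');s=cam('scene')
for p in(a,s):
  for n in('off_tee_mid','off_round_mid','off_flat_mid','beam','bar'):
    print(n,[(round(d['conf'],2),np.array(d['rect'])) for d in manip.find_in(n,p)][:1])
A=cv2.resize(s['img'][170:310,230:400],None,fx=2.6,fy=2.6,interpolation=cv2.INTER_CUBIC)
B=cv2.resize(a['img'][160:320,250:390],(int(140*A.shape[0]/160),A.shape[0]),interpolation=cv2.INTER_CUBIC)
cv2.imwrite('pics/c21.png',np.hstack([A,B])[:,:800,::-1])
E
```

```text
[469.9  95.8 253.4] [-0.3 -0.5 -0.7] [-0.  -0.1 -0. ] 51.904670041607616 46.2
scene 0.69 [273.7, 190.4, 86.8, 50.4] end px 277.0 240
side 0.78 [272.5, 173.0, 18.2, 87.9] end px 287.5 258
bar 0.96 [303.9   0.   28.5 315.3]
[[468.1 294.4]
 [494.1 292.7]
 [478.5  -1.7]
 [446.7   0.3]]
shim 0.58 [181.6 220.5  73.4  61.8]
[[319.9  83.6]
 [339.3 106.1]
 [401.   54. ]
 [381.9  30. ]]
off_tee_mid [(0.64, array([302.1, 399.7,  15.3,  20.5]))]
off_round_mid [(0.54, array([312.6, 380.7,  12.1,  14.5]))]
off_flat_mid [(0.68, array([279.7, 390.6,  20.8,  23.4]))]
beam [(0.8, array([334.2, 247.7,  86. , 185.2]))]
bar [(0.77, array([273.6, 175. ,  18.1,  85.7]))]
off_tee_mid [(0.69, array([120.6, 315.8,  22.7,  20.8]))]
off_round_mid [(0.63, array([131.6, 259.1, 188.9, 148.2]))]
off_flat_mid [(0.8, array([126.8, 301.1,  27.5,  22.7]))]
beam [(0.97, array([129. , 261.3, 190.6, 143.9]))]
bar [(0.94, array([274.3, 189.6,  83.3,  53.3]))]
```

```bash
python3 - <<'E'
from h import *
for n,(x,y,wd,h) in(('scene',(268,185,100,62)),('side',(262,168,36,95))):
    o=cv2.imread(f'pics/{n}0.png').astype(int);c=cam(n)['img'][:,:,::-1].astype(int)
    # bar region: registration by brute-force subpixel
    A=o[y:y+h,x:x+wd].mean(2).astype(np.float32);B=c[y:y+h,x:x+wd].mean(2).astype(np.float32)
    d=np.abs(A-B);print(n,'changed',(d>40).mean(), d.mean())
    sh,resp=cv2.phaseCorrelate(A,B);print('phase shift',np.array(sh),resp)
    for nm,(a0,b0,a1,b1) in ({'scene':{'handle':(328,186,366,216),'blade':(270,222,300,246)},'side':{'handle':(264,170,290,208),'blade':(276,225,296,262)}}[n]).items():
        t=o[b0:b1,a0:a1].astype(np.uint8);S=c[b0-6:b1+6,a0-6:a1+6].astype(np.uint8)
        k=6;t=cv2.resize(t,None,fx=k,fy=k,interpolation=3);S=cv2.resize(S,None,fx=k,fy=k,interpolation=3)
        m=cv2.matchTemplate(S,t,cv2.TM_CCOEFF_NORMED);_,v,_,l=cv2.minMaxLoc(m);print(nm,'shift px',(l[0]/k-6,l[1]/k-6),round(v,3))
a=cam('scene');b=cam('side')
h=np.array([480,258,60]);
for dv in([0,0,0],[10,0,0],[0,10,0],[0,0,10]):print(dv,proj(a,h+dv)-proj(a,h),proj(b,h+dv)-proj(b,h))
E
```

```text
scene changed 0.0067741935483870966 2.9278493
phase shift [-0.3  0.1] 0.9804313305020332
handle shift px (0.0, 0.0) 0.96
blade shift px (0.0, 0.0) 0.983
side changed 0.05789473684210526 9.808381
phase shift [-0.1  0.3] 0.8480825479383822
handle shift px (0.0, 1.0) 0.904
blade shift px (0.0, 0.0) 0.981
[0, 0, 0] [0. 0.] [0. 0.]
[10, 0, 0] [2.6 1.4] [ 3.3 -0.5]
[0, 10, 0] [ 2.3 -1.4] [-0.6 -2.3]
[0, 0, 10] [ 0.2 -2.8] [-0.1 -2.4]
```

>>> send_rows([
  [[0.5,-190,-20,60,84],[0.5,-190,-20,60,84],[0.5,-190,-20,60,84],[0.5,-190,-20,60,84],[0.5,-190,-20,60,84],[0.5,-190,-20,60,84],[0.5,-190,-20,60,84],[0.5,-190,-20,60,84],[0.5,-190,-20,60,84],[0.5,-190,-20,60,84]],
])

```text
clock: 48.35
eef_pos: [437.7, -90.6, 189.8]
eef_rot: [-3.142, -0.0, 0.037]
wrist_force: [0.6, 0.2, 0.2]
finger_gap: 47.2
```

```bash
python3 - <<'E'
from h import *
go(438,-92,200,2)
w=cam('wrist')
for d in manip.silhouettes('shim',w)[:2]:
    yy,xx=np.nonzero(d['pixels']);b=cv2.boxPoints(cv2.minAreaRect(np.c_[xx,yy].astype(np.float32)))
    Wd=np.array([onz(w,q,42) for q in b])[:,:2]-F; print(round(d['conf'],2),np.array(d['rect']));print(np.c_[Wd@xs,Wd@ys])
# beam level: near-end top corner heights from scene/side beam silhouettes vs start
for n in('scene','side'):
    o=cv2.imread(f'pics/{n}0.png');p=cam(n);c=np.ascontiguousarray(p['img'][:,:,::-1])
    bx={'scene':[(296,262,326,292),(130,372,160,402)],'side':[(328,246,362,262),(378,405,420,440)]}[n]
    for a0,b0,a1,b1 in bx:
        k=6;t=cv2.resize(o[b0:b1,a0:a1],None,fx=k,fy=k,interpolation=3);S=cv2.resize(c[b0-6:b1+6,a0-6:a1+6],None,fx=k,fy=k,interpolation=3)
        m=cv2.matchTemplate(S,t,cv2.TM_CCOEFF_NORMED);_,v,_,l=cv2.minMaxLoc(m);print(n,'beam end shift',(l[0]/k-6,l[1]/k-6),round(v,3))
    q=W(55,0,71);print('10mm up =',proj(p,q+[0,0,10])-proj(p,q))
E
```

```text
go [  0.3   1.4 -10.2   0.1] now [437.7 -90.6 189.8] yaw 2.1 j6 1.25 t 48.4 F [0.6 0.2 0.2] gap 47.2
0.73 [290.4  32.8  59.9  93.5]
[[ 97.7 -18.5]
 [141.7 -18.5]
 [143.1 -84.5]
 [ 96.6 -84.5]]
0.7 [274.8 280.   48.4  76.6]
[[  76.9 -295.4]
 [ 100.8 -217.6]
 [ 127.1 -226.3]
 [ 104.5 -305.1]]
scene beam end shift (2.0, 1.0) 0.933
scene beam end shift (0.0, 0.0) 0.942
10mm up = [ 0. -3.]
side beam end shift (5.0, -1.0) 0.889
side beam end shift (0.0, 0.0) 0.96
10mm up = [ 0.2 -2.3]
```

```bash
python3 - <<'E'
from h import *
p=cam('side')
for d in manip.silhouettes('beam',p)[:1]:
    m=d['pixels'];print(d['conf'],d['rect'])
    for r in(252,256,260,280,300,330,360,390,410):
        xx=np.nonzero(m[r])[0]
        if len(xx): print(r,xx.min(),xx.max(),'world mid@z~82',onz(p,((xx.min()+xx.max())/2,r),82)[:2])
    print('exp edges at',[ (proj(p,W(x,-30,82)),proj(p,W(x,30,82))) for x in(56,150,300,450)])
o=cv2.imread('pics/side0.png');c=p['img'][:,:,::-1]
for r in(262,300,330,380):
    print(r,'old R',o[r,320:400,2].tolist()[::3]);print(r,'new R',c[r,320:400,2].tolist()[::3])
E
```

```text
262 old R [64, 43, 48, 67, 58, 141, 140, 141, 150, 224, 196, 142, 149, 97, 98, 98, 98, 100, 101, 97, 98, 100, 98, 99, 100, 100, 100]
262 new R [66, 45, 50, 69, 62, 46, 61, 163, 149, 151, 151, 152, 153, 169, 159, 104, 103, 104, 102, 102, 103, 103, 104, 101, 105, 102, 101]
300 old R [90, 66, 69, 68, 53, 77, 77, 76, 64, 68, 70, 230, 228, 228, 229, 176, 155, 145, 98, 100, 99, 99, 99, 101, 99, 100, 101]
300 new R [80, 47, 45, 47, 54, 82, 81, 81, 79, 77, 59, 183, 153, 154, 154, 154, 153, 155, 169, 107, 104, 104, 105, 103, 104, 103, 106]
330 old R [146, 124, 99, 89, 67, 66, 66, 44, 45, 44, 44, 42, 57, 132, 186, 145, 148, 144, 145, 146, 148, 206, 101, 102, 99, 100, 100]
330 new R [153, 131, 104, 105, 70, 70, 70, 70, 44, 47, 47, 46, 46, 59, 162, 157, 155, 156, 156, 156, 156, 155, 183, 105, 104, 106, 105]
380 old R [67, 66, 66, 60, 132, 98, 100, 99, 99, 65, 67, 67, 58, 45, 44, 41, 45, 45, 57, 101, 198, 148, 149, 148, 148, 149, 147]
380 new R [230, 77, 70, 63, 138, 103, 102, 101, 103, 70, 72, 72, 68, 47, 46, 46, 44, 47, 53, 61, 201, 157, 156, 158, 156, 157, 157]
```

```bash
python3 -c "
from cell import manip
print(manip.sign_off())"
```

```text
the job is handed in; nothing more can be done
None
```

I finished the job and handed it in after about 48 s of robot time. No verdict comes back. I did not measure the beam's level directly.

**What I did:** I cleared the three offcuts that were there (round, flat and tee) into the tray. I levered the beam up and pressed the bar into the keeper. Before letting go, a light upward pull of about 5 N did not free it. The packer had been knocked about 30 mm aside, so I found it again and slid it in until it touched the stop. Then I freed the bar and put it back in its rack.

**Last checks:**
- **Packer:** on the seat, with its centre within 1 mm along the beam and at y about -19.5 mm; it looks square.
- **Bar:** compared with the start pictures, it is within about 1 to 4 mm of its original place in the rack.
- **Offcuts:** detected in the tray in the side view. In the last scene picture the round's best detection was a false one on the beam.

**Not confirmed:**
- **Beam position:** its near end has shifted sideways by roughly 15 mm, away from the robot, since the start. It was still in place when the bar was caught, so this happened later. The beam should still rest on the packer, which is wider than that.
- **Beam level and packer contact:** both are inferred from the beam resting on the packer. My rough picture check suggested a rise of about 5 mm at the near end, but it is too coarse to confirm the level.
- **Final picture:** I had reached the 16-picture limit, so these last checks are numeric only.

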